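# Pack the cake-decorating kit

### The arm

A 6-joint arm with a two-finger parallel gripper is mounted at the origin on a cart in front of the work surface, level with it; the furniture and walls round the work are solid. World frame = base frame: x ahead of the robot, y to its left, z up, the work surface at z = 0. Lengths are in m, angles in rad, forces in N, time in s.
With the tool pointing down it reaches from about 0.25 to 0.775 m from the base axis. Payload 4 kg.
Tool frame: the origin (TCP) lies midway between the tips of the shut fingers; the grasp point (between the pads) lies 19 mm behind it (robot.tcp_to_grasp is the distance from the TCP to the grasp point, in m); x points along the fingers, y is the direction in which the jaws open and shut, and the axes are right-handed (so a half turn about x gives the same grasp; the last joint's range is limited). The gripper opens to 94 mm and grips with 3 to 60 N. Pads are 16 mm wide; open, the fingers measure 119 mm over their backs; the gripper's body (75 mm by 177 mm) begins 78 mm behind the grasp point.
Start: joints at [1.079, 0.087, 1.371, -0, 1.684, -0.103], TCP at [0.209, 0.509, 0.206] pointing down, gripper open.
Joint ranges: [-3.1, 3.1], [-0.76, 2.03], [0.27, 2.55], [-1.08, 4.22], [0.17, 2.65], [-2.57, 2.57]. Speed limits (rad/s): [2.79, 2.79, 3.14, 3.14, 3.14, 3.14].

### API

Orientations are given as [roll, pitch, yaw] about the fixed x, y, z axes, in that order (R = Rz(yaw) Ry(pitch) Rx(roll)).
In Python, from bench import robot gives the robot as it stands.
- The arm moves only by the tool send_rows, never from a script. Its argument "increments" is a list of rows, each a list of 5 numbers: the opening, from -1 (shut) to 1 (fully open), so that 0 is half open, then the shift along the tool's x, y, z in m, then the turn about the tool's x in rad. In form: [[hand, tx, ty, tz, roll], ...]. A call has 1 to 5 rows; each row is the pose to reach, as a shift and turn from the pose commanded when the call began, along the tool's axes at that moment; what a row does not reach only later rows make up. A row lasts 1/12 s, in which the tool goes at most 41.7 mm and 7.16 degrees, less where a joint would pass 70% of its speed; a pose out of reach is approached as far as the arm can. A call with a gripper value outside its range is refused whole. The fingers move at their own pace and stop on an object; the grip force is fixed at half the most. Time passes only in rows, so rows that repeat a pose let the fingers close. It gives the time, the measured TCP pose, the force and the opening at its end, in the units of the state.
- robot.get_obs(): the state, without advancing time (a new reading comes with each control period).
- robot.snapshot(name): name is "scene" or "top" or "wrist"; returns a dict with "image" (420x560x3 uint8, red, green, blue), "intrinsics" (3x3 intrinsics, pixels), "world_from_camera" (4x4, takes a point from camera to world coordinates). Camera axes: x right, y down, z forward; pixel columns grow to the right and rows downward; lengths in m; the calibration is good to about 2 mm. A picture is of the moment at which its call begins. There is no depth.
- robot.close_job(): hands the job in, once; it reports no verdict.
The state is a dict: "time": time; "joint_positions": joint angles; "qvel": joint speeds; "joint_torque": joint torques, N m; "tool_pos": TCP position; "ee_rot": TCP orientation; "wrist_force": force on the tool from outside, world axes, zero at the start; "wrist_torque": the same for the moment, N m; "width": finger opening in m.
Only numpy, scipy, OpenCV 4.12 (cv2) and the standard library are available. Lean on these libraries where they do the work, as an engineer would, in place of code of your own. Each camera call takes 0.05 s, during which the arm holds its last target.

### The job

Pack the decorating kit away in its tray: put every wedge-shaped sprinkle tin upright on the floor of the long bay, neighbouring tins alternately head to tail so that they fit together, and nest all the white cups one inside the other in a single upright stack in the small bay with the cork pad. Leave the timer, the spice jar and the carton standing where they are.

Things in the scene. Friction and masses are not known exactly. Their poses are not given: they have to be found in the camera images.
- tray: Flat plywood packing tray, fixed to the worktop, 120 (x) x 300 (y) x 26 mm high, brass corners. Walls and the one divider are 6 mm thick, all 26 mm high; floor 4 mm thick. Origin: centre of its underside. The long bay (paper liner) spans y = -34 to +144 mm, the small cup bay (round cork pad) y = -144 to -40 mm; both span x = -54 to +54 mm.
- wedge_bay (a point): Centre of the long bay's floor; axes as the tray's. Bay inside: 108 (x) x 178 (y) mm. Four tins fill it exactly as two pairs (a pair, slanted sides together, is a 100 x 84 mm rectangle), leaving about 10 mm of slack along y and 8 mm along x.
- cup_bay (a point): Centre of the cup bay's floor (the cork pad); axes as the tray's. Bay inside: 108 (x) x 104 (y) mm.
- tin1: Wedge-shaped sprinkle tin, steel with a blue lid, black grip. Right trapezium from above: 100 long along x, 54 wide at the wide end (-x), 30 at the narrow end (+x), mm. Straight side at y = -21; slanted side from y = +33 (wide end) to +9 (narrow end). 40 high to the lid. Origin: underside, midway along, 21 mm from the straight side. 0.1 to 0.21 kg.
- tin1_grip (a point): Centre of the upright black grip on the blue-lidded tin's lid, 52 mm straight above the origin. The grip is 14 mm thick along x, 30 mm along y and stands 24 mm high (z = 40 to 64 mm).
- tin1_wide (a point): Middle of the wide end face of the blue-lidded tin, at x = -50, y = +6, z = 20 mm in its frame.
- tin2: Wedge-shaped sprinkle tin, steel with a green lid, black grip. Right trapezium from above: 100 long along x, 54 wide at the wide end (-x), 30 at the narrow end (+x), mm. Straight side at y = -21; slanted side from y = +33 (wide end) to +9 (narrow end). 40 high to the lid. Origin: underside, midway along, 21 mm from the straight side. 0.1 to 0.21 kg.
- tin2_grip (a point): Centre of the upright black grip on the green-lidded tin's lid, 52 mm straight above the origin. The grip is 14 mm thick along x, 30 mm along y and stands 24 mm high (z = 40 to 64 mm).
- tin2_wide (a point): Middle of the wide end face of the green-lidded tin, at x = -50, y = +6, z = 20 mm in its frame.
- tin3: Wedge-shaped sprinkle tin, steel with a yellow lid, black grip. Right trapezium from above: 100 long along x, 54 wide at the wide end (-x), 30 at the narrow end (+x), mm. Straight side at y = -21; slanted side from y = +33 (wide end) to +9 (narrow end). 40 high to the lid. Origin: underside, midway along, 21 mm from the straight side. 0.1 to 0.21 kg.
- tin3_grip (a point): Centre of the upright black grip on the yellow-lidded tin's lid, 52 mm straight above the origin. The grip is 14 mm thick along x, 30 mm along y and stands 24 mm high (z = 40 to 64 mm).
- tin3_wide (a point): Middle of the wide end face of the yellow-lidded tin, at x = -50, y = +6, z = 20 mm in its frame.
- tin4: Wedge-shaped sprinkle tin, steel with a red lid, black grip. Right trapezium from above: 100 long along x, 54 wide at the wide end (-x), 30 at the narrow end (+x), mm. Straight side at y = -21; slanted side from y = +33 (wide end) to +9 (narrow end). 40 high to the lid. Origin: underside, midway along, 21 mm from the straight side. 0.1 to 0.21 kg.
- tin4_grip (a point): Centre of the upright black grip on the red-lidded tin's lid, 52 mm straight above the origin. The grip is 14 mm thick along x, 30 mm along y and stands 24 mm high (z = 40 to 64 mm).
- tin4_wide (a point): Middle of the wide end face of the red-lidded tin, at x = -50, y = +6, z = 20 mm in its frame.
- cup1: White decorating cup, open, round, tapered: outside diameter 66 mm at the rim, 50 mm at the base, 50 mm high, wall 3 mm, inside floor 4 mm up; may be absent. All cups are alike; one nested in another stands about 25 mm higher than it. Origin: centre of its underside, z towards its mouth.
- cup2: White decorating cup, open, round, tapered: outside diameter 66 mm at the rim, 50 mm at the base, 50 mm high, wall 3 mm, inside floor 4 mm up; may be absent. All cups are alike; one nested in another stands about 25 mm higher than it. Origin: centre of its underside, z towards its mouth.
- cup3: White decorating cup, open, round, tapered: outside diameter 66 mm at the rim, 50 mm at the base, 50 mm high, wall 3 mm, inside floor 4 mm up; may be absent. All cups are alike; one nested in another stands about 25 mm higher than it. Origin: centre of its underside, z towards its mouth.
- kitchen_timer: Red round kitchen timer, 68 x 67 x 53 mm, a bystander. Origin: centre of its underside.
- spice_jar: Spice jar with a red cap, 45 mm wide, 106 mm high, a bystander. Origin: centre of its underside.
- salt_box: White, red and blue carton, 38 x 58 x 86 mm, a bystander. Origin: centre of its underside.
Not all that is in view belongs to the job. Leave any pink look-alike of the tin3 alone.

How it is judged:
At the end, for the whole second after the job is handed in: Tins flat on the long bay's floor (6 mm, 0.06 rad), length across the tray (0.2 rad), middles within 20 mm of the bay's mid-line; tins under 80 mm apart have wide ends over 80 mm apart. Cups upright (0.12 rad), within 40 mm of the pad's centre and 8 mm of one another (nested) (z of each of tin1, tin2, tin3, tin4 in the frame of wedge_bay below 0.006 m and angle between each of tin1, tin2, tin3, tin4's own z axis and vertical below 0.06 rad and y of tin1 in the frame of wedge_bay between -0.089 and 0.089 m and x of tin1 in the frame of wedge_bay between -0.02 and 0.02 m and angle between the x axis of each of tin1, tin2, tin3, tin4 and the x axis of tray, either way round below 0.2 rad and y of tin2 in the frame of wedge_bay between -0.089 and 0.089 m and x of tin2 in the frame of wedge_bay between -0.02 and 0.02 m and y of tin3 in the frame of wedge_bay between -0.089 and 0.089 m and x of tin3 in the frame of wedge_bay between -0.02 and 0.02 m and y of tin4 in the frame of wedge_bay between -0.089 and 0.089 m and x of tin4 in the frame of wedge_bay between -0.02 and 0.02 m and (horizontal distance between tin1 and tin2 above 0.08 m or horizontal distance between tin1_wide and tin2_wide above 0.08 m) and (horizontal distance between tin1 and tin3 above 0.08 m or horizontal distance between tin1_wide and tin3_wide above 0.08 m) and (horizontal distance between tin1 and tin4 above 0.08 m or horizontal distance between tin1_wide and tin4_wide above 0.08 m) and (horizontal distance between tin2 and tin3 above 0.08 m or horizontal distance between tin2_wide and tin3_wide above 0.08 m) and (horizontal distance between tin2 and tin4 above 0.08 m or horizontal distance between tin2_wide and tin4_wide above 0.08 m) and (horizontal distance between tin3 and tin4 above 0.08 m or horizontal distance between tin3_wide and tin4_wide above 0.08 m) and horizontal distance between each of cup1, cup2, cup3 and cup_bay below 0.04 m and angle between each of cup1, cup2, cup3's own z axis and vertical below 0.12 rad and z of each of cup1, cup2, cup3 in the frame of cup_bay below 0.06 m and horizontal distance between cup1 and cup2 below 0.008 m and horizontal distance between each of cup1, cup2 and cup3 below 0.008 m); the robot touches nothing.
It fails at once if the kitchen timer is knocked over or shoved more than 50 mm (angle between kitchen_timer's own z axis and vertical above 0.6 rad or distance of kitchen_timer from where it was at the start of the episode above 0.05 m).
It fails at once if the spice jar is knocked over or shoved more than 50 mm (angle between spice_jar's own z axis and vertical above 0.6 rad or distance of spice_jar from where it was at the start of the episode above 0.05 m).
It fails at once if the salt box is knocked over or shoved more than 50 mm (angle between salt_box's own z axis and vertical above 0.6 rad or distance of salt_box from where it was at the start of the episode above 0.05 m).
Of cup1, cup2, cup3 only 2 to 3 are there at a start; the rules pass over those that are not, and their reading is None.
At some moment in a run one of tin1, tin2, tin3, tin4, cup1, cup2, cup3 may be knocked a few centimetres aside while the robot is not near it.
It also fails if it takes over 192 s, if anything falls off the work surface, if the arm or the gripper's body presses on something with over 40 N, if the wrist force passes 120 N, or if a joint passes its speed limit or range.

## Working session

There is one attempt and no reset: what is moved stays moved. The work goes in short steps, Python scripts to look and compute and a tool call to move; the robot and the scene stay as the last step left them, time stands still between calls to the robot, and variables do not carry over. Pictures are saved under pics/ and viewed, and the job is handed in when it is done.

Besides the shell and the picture viewer there is one more tool, called after "Call:" in YAML: its name, and indented under it one key for each argument. send_rows: Moves the arm, as the interface text tells. Its arguments: {"type":"object","properties":{"increments":{"type":"array"}},"required":["increments"]}

```bash
mkdir -p pics; ls
python3 - <<'E'
from bench import robot
import cv2
o=robot.get_obs()
for k,v in o.items(): print(k,v)
for n in ["scene","top","wrist"]:
    s=robot.snapshot(n); cv2.imwrite(f"pics/{n}0.png",s["image"][:,:,::-1])
    print(n,s["intrinsics"],s["world_from_camera"].round(4))
E
```

```text
pics
time 0.0
joint_positions [ 1.07890371e+00  8.79456273e-02  1.37222381e+00  2.37558832e-06
  1.68358007e+00 -1.03088689e-01]
qvel [ 8.62211482e-04 -7.28428829e-05  7.04660431e-04  8.68495445e-04
 -7.03104601e-04 -6.78867819e-04]
joint_torque [ 1.17098803e-04 -3.40183282e+01 -3.02428794e+01  7.17988866e-02
  3.31077143e-02 -1.78168771e-04]
tool_pos [0.20823906 0.50847712 0.20432473]
ee_rot [-1.6749797   1.56863947 -2.06378337]
wrist_force [-0.35879617 -0.17748227  0.43051062]
wrist_torque [ 0.04606439  0.05810365 -0.00988212]
width 0.09372376262461847
scene [[519.88601658   0.         272.92658794]
 [  0.         519.88601658 217.52761613]
 [  0.           0.           1.        ]] [[ 0.6209 -0.4394  0.6492 -0.3328]
 [-0.7838 -0.3592  0.5066 -0.5729]
 [ 0.0106 -0.8233 -0.5674  0.8393]
 [ 0.      0.      0.      1.    ]]
top [[509.14557306   0.         274.53052204]
 [  0.         509.14557306 201.07755506]
 [  0.           0.           1.        ]] [[ 0.0015 -0.9885  0.1511  0.3492]
 [-0.9998 -0.0044 -0.0191  0.1316]
 [ 0.0196 -0.1511 -0.9883  1.4094]
 [ 0.      0.      0.      1.    ]]
wrist [[351.54686767   0.         286.61508957]
 [  0.         351.54686767 213.71428544]
 [  0.           0.           1.        ]] [[ 0.3792  0.8969  0.2274  0.1436]
 [ 0.9253 -0.3671 -0.0953  0.5361]
 [-0.002   0.2465 -0.9691  0.3837]
 [ 0.      0.      0.      1.    ]]
```

View pics/scene0.png

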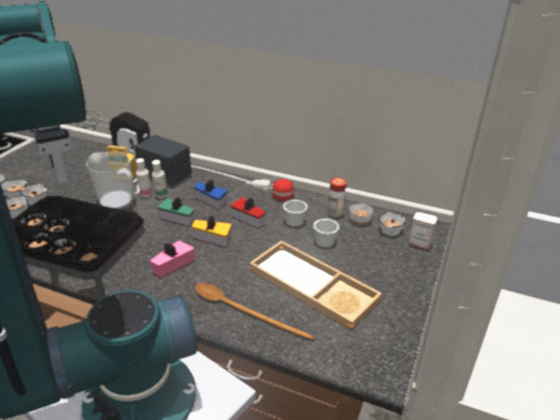

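View pics/top0.png

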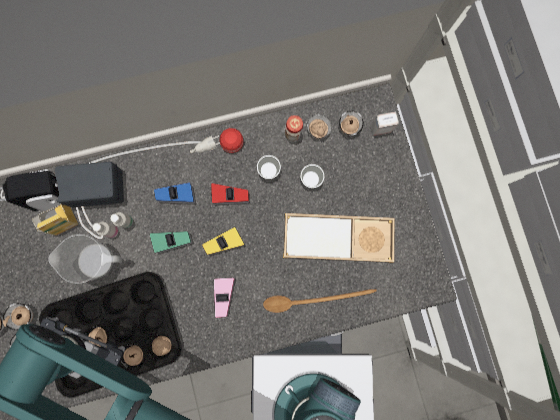

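View pics/wrist0.png

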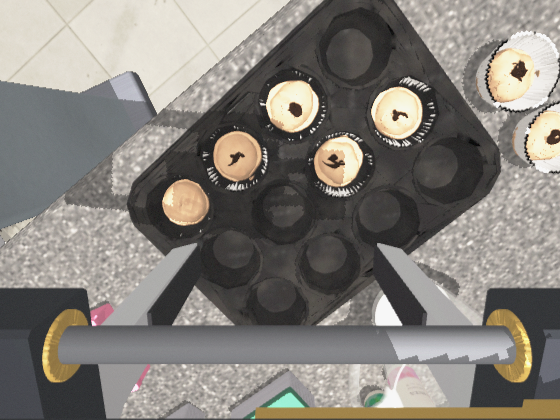

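The pictures show:
- **Tins (top view):** blue (174,193), red (230,194), green (170,241) and yellow (223,241). The pink look-alike at (222,297) is not to be touched.
- **Cups:** two white cups at (269,168) and (312,177).
- **Tray:** u 285–394, v 214–261, with the long bay on the left (+y).

Next I'll measure these.

```bash
cat > h.py <<'E'
import numpy as np, cv2
from bench import robot
from scipy.spatial.transform import Rotation as Rn
def ray(s,uv,z):
    uv=np.atleast_2d(np.asarray(uv,float)); K=s["intrinsics"];T=s["world_from_camera"]
    d=np.c_[(uv[:,0]-K[0,2])/K[0,0],(uv[:,1]-K[1,2])/K[1,1],np.ones(len(uv))]@T[:3,:3].T
    t=(z-T[2,3])/d[:,2]
    return T[:3,3]+d*t[:,None]
def proj(s,P):
    T=np.linalg.inv(s["world_from_camera"]);K=s["intrinsics"]
    c=np.atleast_2d(P)@T[:3,:3].T+T[:3,3]
    return np.c_[c[:,0]/c[:,2]*K[0,0]+K[0,2],c[:,1]/c[:,2]*K[1,1]+K[1,2]]
RNG={"blue":((100,120,50),(125,255,255)),"green":((65,90,40),(92,255,255)),"yellow":((18,130,90),(32,255,255)),"red":((172,150,60),(180,255,255)),"red2":((0,150,60),(6,255,255))}
def lid(s,col,z=.04,minA=60):
    """lid outline: hull of colour mask -> world trapezium; returns list of (corners, origin, yaw, lengths)"""
    hsv=cv2.cvtColor(s["image"],cv2.COLOR_RGB2HSV)
    m=cv2.inRange(hsv,*map(np.array,RNG[col]))
    if col=="red": m|=cv2.inRange(hsv,*map(np.array,RNG["red2"]))
    m=cv2.morphologyEx(m,cv2.MORPH_CLOSE,np.ones((9,9)))
    cs,_=cv2.findContours(m,cv2.RETR_EXTERNAL,cv2.CHAIN_APPROX_NONE)
    out=[]
    for c in cs:
        if cv2.contourArea(c)<minA: continue
        w=ray(s,c[:,0,:],z)[:,:2]
        h=cv2.convexHull((w*1000).astype(np.float32))
        out.append((cv2.contourArea(c),c.reshape(-1,2).mean(0).round(),w,h))
    return out,m
def obj_top(s,col,**k):
    out,m=lid(s,col,**k); return [(a,p,w.mean(0).round(4)) for a,p,w,h in out]
E
python3 - <<'E'
from h import *
s=robot.snapshot("top")
for c in ["blue","green","yellow","red"]:
    print(c,obj_top(s,c))
im=s["image"][:,:,::-1]
cv2.imwrite("pics/c1.png",cv2.resize(im[150:310,140:260],None,fx=4.5,fy=3.7*4.5/3.7,interpolation=cv2.INTER_CUBIC)[:600])
cv2.imwrite("pics/c2.png",cv2.resize(im[140:280,240:410],None,fx=4,fy=4,interpolation=cv2.INTER_CUBIC))
E
```

```text
blue [(504.0, array([174., 193.]), array([0.5792, 0.3771]))]
green [(719.5, array([303., 404.]), array([0.0312, 0.0306])), (1749.0, array([ 43., 392.]), array([0.0631, 0.6967])), (179.5, array([551., 381.]), array([ 0.0871, -0.6167])), (76.5, array([  6., 362.]), array([0.1368, 0.7952])), (2101.5, array([102., 375.]), array([0.1059, 0.5494]))]
yellow [(540.5, array([223., 242.]), array([0.4468, 0.2423])), (511.5, array([ 58., 221.]), array([0.5024, 0.6861]))]
red [(493.0, array([228., 194.]), array([0.578 , 0.2317])), (380.0, array([231., 140.]), array([0.7281, 0.2254]))]
```

View pics/c1.png

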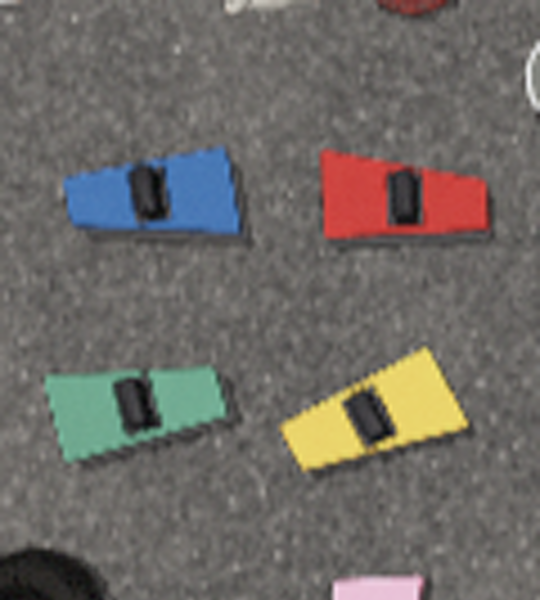

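View pics/c2.png

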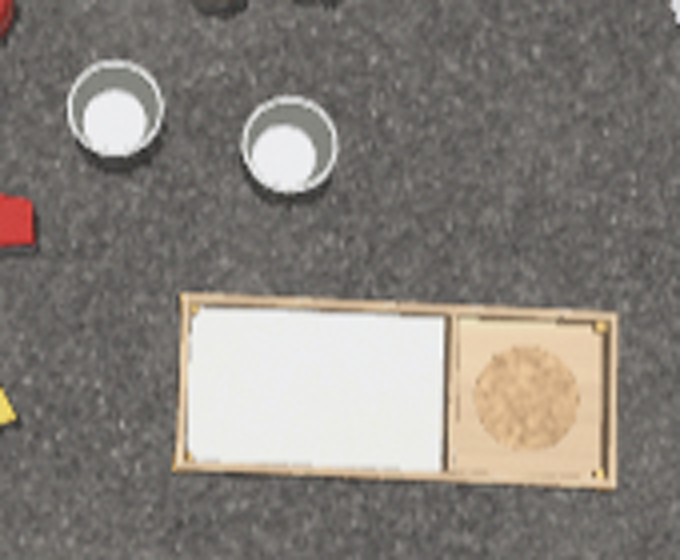

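```bash
cat >> h.py <<'E'
RNG["green"]=((65,60,90),(92,255,255))
MODEL=np.array([[-50,-21],[50,-21],[50,9],[-50,33]])/1000.
def tins(s,cols=("blue","green","yellow","red"),z=.04,minA=300,roi=None,maxres=6):
    """rigid fit of the known lid corners on the 4 corners found"""
    res={}
    hsv=cv2.cvtColor(s["image"],cv2.COLOR_RGB2HSV)
    for col in cols:
        m=cv2.inRange(hsv,*map(np.array,RNG[col]))
        if col=="red": m|=cv2.inRange(hsv,*map(np.array,RNG["red2"]))
        m=cv2.morphologyEx(m,cv2.MORPH_OPEN,np.ones((3,3)))
        n=cv2.connectedComponents(m)[0]
        k=max(9,int(24/1000*s["intrinsics"][0,0]/abs(s["world_from_camera"][2,3]-z)))|1
        m=cv2.copyMakeBorder(m,60,60,60,60,cv2.BORDER_CONSTANT)
        m=cv2.morphologyEx(m,cv2.MORPH_CLOSE,np.ones((k,k)))[60:-60,60:-60]
        cs,_=cv2.findContours(m,cv2.RETR_EXTERNAL,cv2.CHAIN_APPROX_NONE)
        best=None
        for c in cs:
            if cv2.contourArea(c)<minA: continue
            q=cv2.approxPolyN(c,4,ensure_convex=True).reshape(-1,2).astype(float)
            cen=q.mean(0); q=q+(q-cen)/np.linalg.norm(q-cen,axis=1)[:,None]*.5
            w=ray(s,q,z)[:,:2]
            if cv2.contourArea((w*1000).astype(np.float32),True)<0: w=w[::-1]
            for r in range(4):
                P=np.roll(w,r,0); Q=P-P.mean(0); M=MODEL-MODEL.mean(0)
                a=np.arctan2((M[:,0]*Q[:,1]-M[:,1]*Q[:,0]).sum(),(M*Q).sum())
                R=np.array([[np.cos(a),-np.sin(a)],[np.sin(a),np.cos(a)]])
                e=np.sqrt(((Q-M@R.T)**2).sum(1).mean())*1000
                if best is None or e<best[0]: best=(e,P.mean(0)-R@MODEL.mean(0),a,q.round())
        if best: res[col]=best; print(col,"res mm %.1f"%best[0],"origin",best[1].round(4),"yaw %.3f"%best[2],"px",best[3].mean(0))
    return res
def tool():
    o=robot.get_obs(); R=Rn.from_euler("xyz",o["ee_rot"]).as_matrix()
    return np.array(o["tool_pos"]),R,o
def go(x,y,z,jaw=None):
    """tool-frame shift and roll needed to bring TCP to x,y,z with jaw (tool y) along yaw 'jaw' mod pi"""
    p,R,o=tool(); d=R.T@(np.array([x,y,z])-p)
    cur=np.arctan2(R[1,1],R[0,1]); out=[]
    if jaw is not None:
        dy=(jaw-cur+np.pi/2)%np.pi-np.pi/2
        # tool x points down: yaw +dy == roll -dy
        out=[-dy, -dy+np.pi if dy>0 else -dy-np.pi]
    print("t %.1f pos %s jawyaw %.3f q1 %.2f q6 %.2f w %.3f"%(o["time"],p.round(4),cur,o["joint_positions"][0],o["joint_positions"][5],o["width"]),"shift",d.round(4),"roll",np.round(out,3))
def save(s,name,roi=None,f=1):
    im=s["image"][:,:,::-1]
    if roi: im=im[roi[1]:roi[3],roi[0]:roi[2]]
    cv2.imwrite(f"pics/{name}.png",cv2.resize(im,None,fx=f,fy=f,interpolation=cv2.INTER_CUBIC))
E
python3 - <<'E'
from h import *
s=robot.snapshot("top")
tins(s)
# tray: liner + tan rim outer
hsv=cv2.cvtColor(s["image"],cv2.COLOR_RGB2HSV)
m=cv2.inRange(hsv,np.array((8,50,90)),np.array((28,200,255)))|cv2.inRange(hsv,np.array((0,0,200)),np.array((180,60,255)))
roi=np.zeros_like(m);roi[205:270,278:402]=255;m&=roi
m=cv2.morphologyEx(m,cv2.MORPH_CLOSE,np.ones((7,7)))
c=max(cv2.findContours(m,cv2.RETR_EXTERNAL,cv2.CHAIN_APPROX_NONE)[0],key=cv2.contourArea)
q=cv2.approxPolyN(c,4,ensure_convex=True).reshape(-1,2).astype(float)
w=ray(s,q,.026);print(q,w.round(4));print(np.linalg.norm(w-np.roll(w,1,0),axis=1),w.mean(0))
r=cv2.minAreaRect((w[:,:2]*1000).astype(np.float32));print(r)
# cups: rim
for (u,v) in [(269,168),(312,177)]:
    mm=cv2.inRange(hsv,np.array((0,0,120)),np.array((180,50,255)))
    rr=np.zeros_like(mm);cv2.circle(rr,(u,v),18,255,-1);mm&=rr
    c=max(cv2.findContours(mm,cv2.RETR_EXTERNAL,cv2.CHAIN_APPROX_NONE)[0],key=cv2.contourArea)
    w=ray(s,c[:,0,:],.05)[:,:2]*1000
    print(cv2.minEnclosingCircle(w.astype(np.float32)),cv2.fitEllipse(w.astype(np.float32)))
E
```

```text
blue res mm 2.4 origin [0.5796 0.3805] yaw 1.781 px [173.25 193.  ]
green res mm 0.9 origin [0.4532 0.385 ] yaw -1.286 px [170.  239.5]
yellow res mm 2.0 origin [0.4449 0.2465] yaw 2.061 px [221.75 242.75]
red res mm 1.8 origin [0.5775 0.2271] yaw -1.521 px [229.75 194.  ]
[[394. 217.]
 [394. 262.]
 [283. 258.]
 [285. 212.]] [[ 0.5179 -0.2236  0.026 ]
 [ 0.395  -0.2194  0.026 ]
 [ 0.4051  0.0818  0.026 ]
 [ 0.5305  0.0761  0.026 ]]
[0.30004568 0.12296784 0.3013684  0.12556198] [ 0.46210259 -0.07129161  0.026     ]
((462.6729431152344, -70.97781372070312), (301.36834716796875, 125.55489349365234), 88.04449462890625)
((656.8853149414062, 124.21585083007812), 38.29996109008789) ((654.1228637695312, 122.92424011230469), (65.85066986083984, 69.47389221191406), 110.52125549316406)
((628.3848266601562, 1.8306201696395874), 34.761802673339844) ((628.21875, 3.051335573196411), (65.40105438232422, 66.0859603881836), 126.51332092285156)
```

Corner residuals are 0.9–2.4 mm, so the shapes match. The tray centre is about (0.462, -0.071) with yaw about -0.036. Green and red go in slots A and C (wide end at -x); blue and yellow go in B and D. Green goes first.

Run:
```python
from h import *
go(0.4532,0.385,0.16,-1.286)
```

```text
t 0.2 pos [0.2084 0.5087 0.2049] jawyaw 1.182 q1 1.08 q6 -0.10 w 0.094 shift [ 0.0449 -0.0217  0.2734] roll [-0.674  2.468]
```

Run:
```python
from h import *
go(0.4449,0.2465,0.2,2.061)
s=robot.snapshot("wrist"); p,R,o=tool(); print(proj(s,p)); Tw=np.eye(4);Tw[:3,:3]=R;Tw[:3,3]=p
print((np.linalg.inv(Tw)@s["world_from_camera"]).round(4))
```

```text
t 0.2 pos [0.2084 0.5087 0.2049] jawyaw 1.182 q1 1.08 q6 -0.10 w 0.094 shift [ 0.005  -0.153   0.3183] roll [-0.879  2.263]
[[285.58173606 257.8067267 ]]
[[ 4.000e-04 -2.467e-01  9.691e-01 -1.791e-01]
 [ 1.000e+00 -1.000e-04 -4.000e-04  6.000e-04]
 [ 2.000e-04  9.691e-01  2.467e-01 -7.030e-02]
 [ 0.000e+00  0.000e+00  0.000e+00  1.000e+00]]
```

Call:
send_rows:
  increments:
    - [-0.2,0.005,-0.153,0.318,-0.879]
    - [-0.2,0.005,-0.153,0.318,-0.879]
    - [-0.2,0.005,-0.153,0.318,-0.879]
    - [-0.2,0.005,-0.153,0.318,-0.879]
    - [-0.2,0.005,-0.153,0.318,-0.879]

```text
time: 0.72
tool_pos: [0.3349, 0.3691, 0.2029]
ee_rot: [0.425, 1.57, 0.603]
wrist_force: [0.5, -0.2, -1.2]
width: 0.064
```

Run:
```python
from h import *
go(0.4449,0.2465,0.2,2.061)
```

```text
t 0.7 pos [0.3349 0.3691 0.2029] jawyaw 1.749 q1 0.72 q6 -1.03 w 0.064 shift [ 0.003  -0.1401  0.0865] roll [-0.312  2.829]
```

Call:
send_rows:
  increments:
    - [-0.2,0.003,-0.13,0.07,-0.25]
    - [-0.2,0.003,-0.13,0.07,-0.25]
    - [-0.2,0.003,-0.13,0.07,-0.25]
    - [-0.2,0.003,-0.13,0.07,-0.25]
    - [-0.2,0.003,-0.13,0.07,-0.25]

```text
time: 1.13
tool_pos: [0.4284, 0.2497, 0.1995]
ee_rot: [-1.551, 1.568, -1.136]
wrist_force: [-0.4, 0.5, -1.3]
width: 0.0379
```

Run:
```python
from h import *
go(0.4449,0.2465,0.2,2.061)
s=robot.snapshot("wrist"); save(s,"w1"); tins(s,("yellow",),minA=2000)
```

```text
t 1.1 pos [0.4284 0.2497 0.1995] jawyaw 1.985 q1 0.42 q6 -1.57 w 0.038 shift [-0.0005 -0.0096  0.0138] roll [-0.076  3.066]
yellow res mm 1.2 origin [0.4483 0.2453] yaw 2.073 px [275.25 213.75]
```

View pics/w1.png

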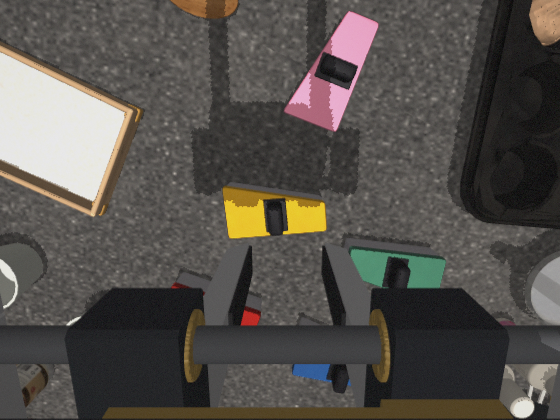

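The wrist view shows the yellow-lidded tin at (275,214) between the finger tips. Pink at (335,70) is the look-alike, left alone. Wrist and top measurements agree to 4 mm.

Call:
send_rows:
  increments:
    - [-0.2,0.04,-0.009,0.017,-0.08]
    - [-0.2,0.04,-0.009,0.017,-0.08]
    - [-0.2,0.04,-0.009,0.017,-0.08]

```text
time: 1.43
tool_pos: [0.4425, 0.2531, 0.1572]
ee_rot: [2.951, 1.564, -2.831]
wrist_force: [-1.0, 0.0, -0.0]
width: 0.0374
```

Run:
```python
from h import *
s=robot.snapshot("wrist"); save(s,"w2"); t=tins(s,("yellow",),minA=2000)["yellow"]
go(*t[1],0.045,t[2])
```

```text
yellow res mm 0.8 origin [0.4479 0.2452] yaw 2.068 px [275.75 209.25]
t 1.5 pos [0.4432 0.2536 0.1591] jawyaw 2.072 q1 0.41 q6 -1.66 w 0.038 shift [ 0.1141 -0.0097  0.0005] roll [ 0.005 -3.137]
```

View pics/w2.png

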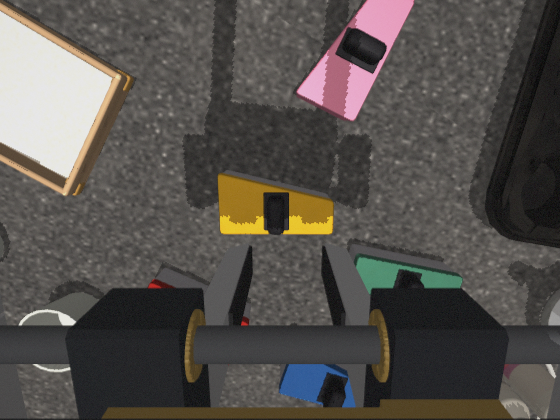

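Call:
send_rows:
  increments:
    - [-0.2,0.03,-0.01,0.0,0]
    - [-0.2,0.07,-0.01,0.0,0]
    - [-0.2,0.1,-0.01,0.0,0]
    - [-0.2,0.113,-0.01,0.0,0]
    - [-0.2,0.113,-0.01,0.0,0]

```text
time: 1.9
tool_pos: [0.4463, 0.2444, 0.0443]
ee_rot: [2.952, 1.564, -2.829]
wrist_force: [-1.1, -0.3, 0.1]
width: 0.038
```

Run:
```python
from h import *
go(.4479,.2452,0.045,2.068)
s=robot.snapshot("wrist"); save(s,"w3");
```

```text
t 1.9 pos [0.4463 0.2444 0.0443] jawyaw 2.073 q1 0.39 q6 -1.68 w 0.038 shift [-0.0007 -0.      0.0017] roll [ 0.005 -3.136]
```

View pics/w3.png

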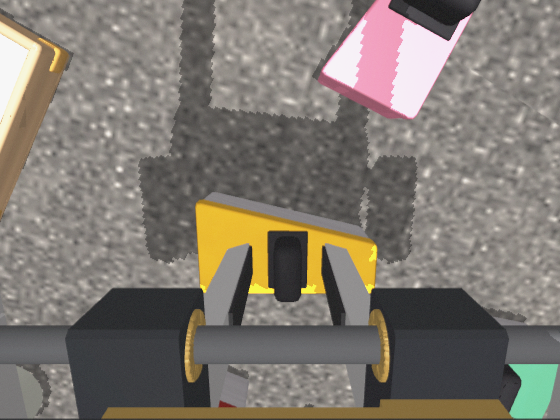

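The fingers straddle the black grip at (287,265). Closing and lifting.

Call:
send_rows:
  increments:
    - [-1,0,0,0.002,0]
    - [-1,0,0,0.002,0]
    - [-1,0,0,0.002,0]
    - [-1,0,0,0.002,0]
    - [-1,0,0,0.002,0]

```text
time: 2.37
tool_pos: [0.4521, 0.2463, 0.0488]
ee_rot: [0.217, 1.567, 0.718]
wrist_force: [-1.3, 2.0, 4.3]
width: 0.0138
```

Call:
send_rows:
  increments:
    - [-1,-0.03,0,0,0]
    - [-1,-0.07,0,0,0]
    - [-1,-0.11,0,0,0]
    - [-1,-0.13,0,0,0]

```text
time: 2.7
tool_pos: [0.4527, 0.2457, 0.182]
ee_rot: [-0.159, 1.564, 0.342]
wrist_force: [0.4, 0.4, -1.3]
width: 0.0138
```

```bash
cat >> h.py <<'E'
TRAY=[0.462,-0.0713,-0.036]
def slot(x,y):
    """tray-frame point (m) to world"""
    c,s=np.cos(TRAY[2]),np.sin(TRAY[2]); return np.array([TRAY[0]+c*x-s*y,TRAY[1]+s*x+c*y])
E
python3 - <<'E'
from h import *
A=slot(0,.055-.066); print(A); go(*A,0.18,-.036)
E
```

```text
[ 0.46160409 -0.08229287]
t 2.7 pos [0.4527 0.2457 0.182 ] jawyaw 2.072 q1 0.39 q6 -1.68 w 0.014 shift [ 0.0013 -0.2919 -0.1499] roll [-1.033  2.108]
```

Call:
send_rows:
  increments:
    - [-1,0.0,-0.292,-0.15,2.108]
    - [-1,0.0,-0.292,-0.15,2.108]
    - [-1,0.0,-0.292,-0.15,2.108]
    - [-1,0.0,-0.292,-0.15,2.108]
    - [-1,0.0,-0.292,-0.15,2.108]

```text
time: 3.12
tool_pos: [0.456, 0.0352, 0.1766]
ee_rot: [-2.056, 1.57, -2.185]
wrist_force: [0.8, -0.1, -1.7]
width: 0.0138
```

Run:
```python
from h import *
A=slot(0,.055-.066); print(A); go(*A,0.18,-.036)
```

```text
[ 0.46160409 -0.08229287]
t 3.1 pos [0.456  0.0352 0.1766] jawyaw 1.442 q1 -0.05 q6 -1.49 w 0.014 shift [-0.0033 -0.1158  0.0206] roll [ 1.478 -1.664]
```

Call:
send_rows:
  increments:
    - [-1,0.0,-0.11,0.02,1.46]
    - [-1,0.0,-0.11,0.02,1.46]
    - [-1,0.0,-0.11,0.02,1.46]
    - [-1,0.0,-0.11,0.02,1.46]
    - [-1,0.0,-0.11,0.02,1.46]

```text
time: 3.53
tool_pos: [0.4625, -0.0768, 0.1762]
ee_rot: [-2.435, 1.569, 3.09]
wrist_force: [0.4, 0.7, -2.8]
width: 0.0135
```

Run:
```python
from h import *
A=slot(0,.055-.066); print(A); go(*A,0.18,-.036)
```

```text
[ 0.46160409 -0.08229287]
t 3.5 pos [ 0.4625 -0.0768  0.1762] jawyaw 0.812 q1 -0.29 q6 -1.10 w 0.013 shift [-0.0038 -0.0046  0.0032] roll [ 0.848 -2.294]
```

Call:
send_rows:
  increments:
    - [-1,-0.003,-0.002,0.003,0.85]
    - [-1,-0.003,-0.002,0.003,0.85]
    - [-1,-0.003,-0.002,0.003,0.85]
    - [-1,-0.003,-0.002,0.003,0.85]
    - [-1,-0.003,-0.002,0.003,0.85]

```text
time: 3.95
tool_pos: [0.4634, -0.0783, 0.1793]
ee_rot: [-1.772, 1.57, 3.131]
wrist_force: [0.7, -0.3, -2.3]
width: 0.0139
```

Run:
```python
from h import *
A=slot(0,.055-.066); print(A); go(*A,0.18,-.036)
```

```text
[ 0.46160409 -0.08229287]
t 4.0 pos [ 0.4634 -0.0783  0.1793] jawyaw 0.191 q1 -0.29 q6 -0.48 w 0.014 shift [-0.0007 -0.0025  0.0035] roll [ 0.227 -2.915]
```

Call:
send_rows:
  increments:
    - [-1,0,-0.0025,0.0035,0.227]
    - [-1,0,-0.0025,0.0035,0.227]
    - [-1,0,-0.0025,0.0035,0.227]
    - [-1,0,-0.0025,0.0035,0.227]

```text
time: 4.28
tool_pos: [0.4618, -0.0821, 0.1795]
ee_rot: [-1.685, 1.57, 3.0]
wrist_force: [0.0, -0.7, -1.6]
width: 0.0138
```

Run:
```python
from h import *
A=slot(0,.055-.066)
s=robot.snapshot("wrist"); save(s,"w4"); go(*A,0.18,-.036)
p,R,o=tool(); t=tins(s,("yellow",),z=p[2]-.0088+.04-.04,minA=2000)
s2=robot.snapshot("top"); save(s2,"t4",(240,150,420,290),4)
```

```text
t 4.3 pos [ 0.4619 -0.0821  0.1796] jawyaw -0.027 q1 -0.30 q6 -0.27 w 0.014 shift [-0.0004 -0.0003  0.0002] roll [ 0.009 -3.133]
yellow res mm 0.9 origin [ 0.4631 -0.0763] yaw -0.025 px [286.   243.25]
```

View pics/w4.png

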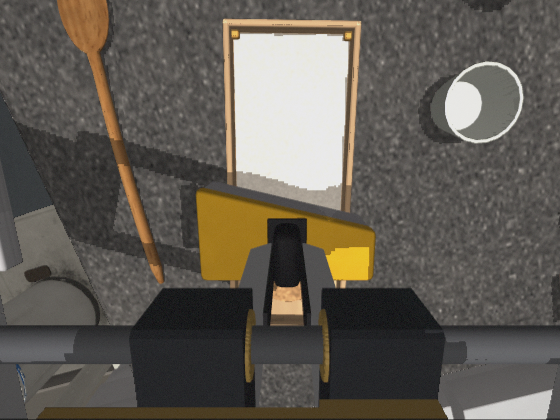

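View pics/t4.png

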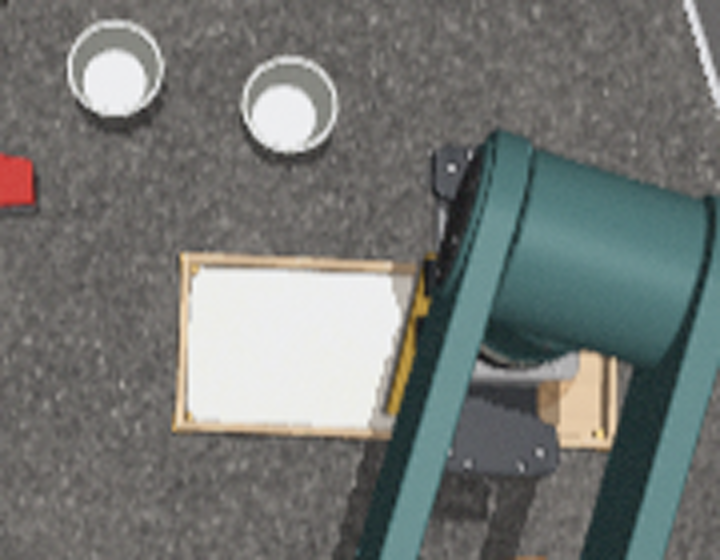

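Run:
```python
from h import *
s=robot.snapshot("wrist")
save(s,"w5",(200,0,380,220),2.7)
w=ray(s,[(224,20),(360,22),(229,180),(348,180)],.026); print(w.round(4))
print(proj(s,[[*slot(-.06,.15),.026],[*slot(.06,.15),.026],[*slot(-.06,.05),.026],[*slot(.06,.05),.026]]))
```

```text
[[ 0.4139  0.0776  0.026 ]
 [ 0.5305  0.0728  0.026 ]
 [ 0.4088 -0.0605  0.026 ]
 [ 0.5222 -0.0636  0.026 ]]
[[216.19617187  16.1005462 ]
 [356.4735974   17.41651053]
 [220.62285814 135.83826323]
 [350.29554444 136.94039532]]
```

View pics/w5.png

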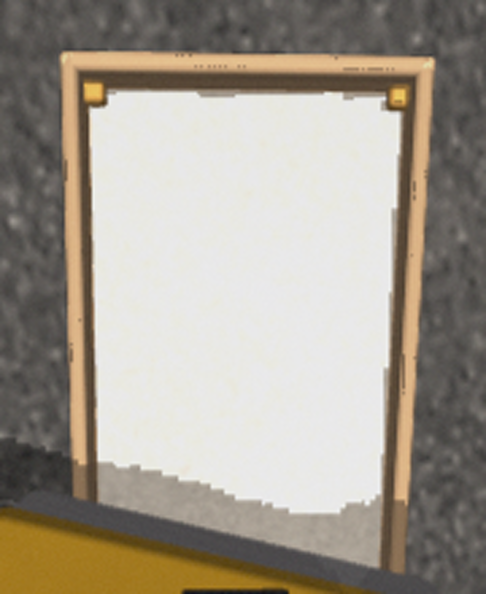

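```bash
sed -i 's/^TRAY=.*/TRAY=[0.4645,-0.073,-0.037]/' h.py
python3 - <<'E'
from h import *
A=slot(0,-.009); go(A[0]-.0005,A[1]-.005,0.088,-.037)
E
```

```text
t 4.4 pos [ 0.462  -0.082   0.1797] jawyaw -0.028 q1 -0.30 q6 -0.27 w 0.014 shift [0.0917 0.0018 0.0049] roll [ 0.009 -3.132]
```

Call:
send_rows:
  increments:
    - [-1,0.03,0.002,0.005,0.009]
    - [-1,0.06,0.002,0.005,0.009]
    - [-1,0.08,0.002,0.005,0.009]
    - [-1,0.091,0.002,0.005,0.009]
    - [-1,0.091,0.002,0.005,0.009]

```text
time: 4.85
tool_pos: [0.4619, -0.0864, 0.0858]
ee_rot: [-1.845, 1.564, 2.829]
wrist_force: [-0.0, -0.2, -2.6]
width: 0.0136
```

Run:
```python
from h import *
A=slot(0,-.009); go(A[0]-.0005,A[1]-.005,0.088,-.037)
s=robot.snapshot("wrist"); save(s,"w6"); s=robot.snapshot("scene"); save(s,"s6",(220,220,400,340),4)
```

```text
t 4.8 pos [ 0.4619 -0.0864  0.0858] jawyaw -0.038 q1 -0.31 q6 -0.27 w 0.014 shift [-0.0022  0.0018  0.0005] roll [-1.000e-03  3.141e+00]
```

View pics/w6.png

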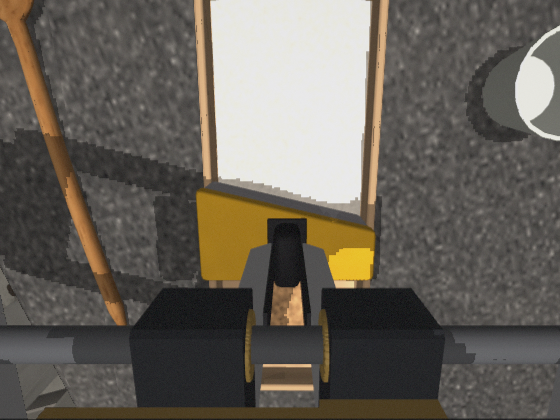

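View pics/s6.png

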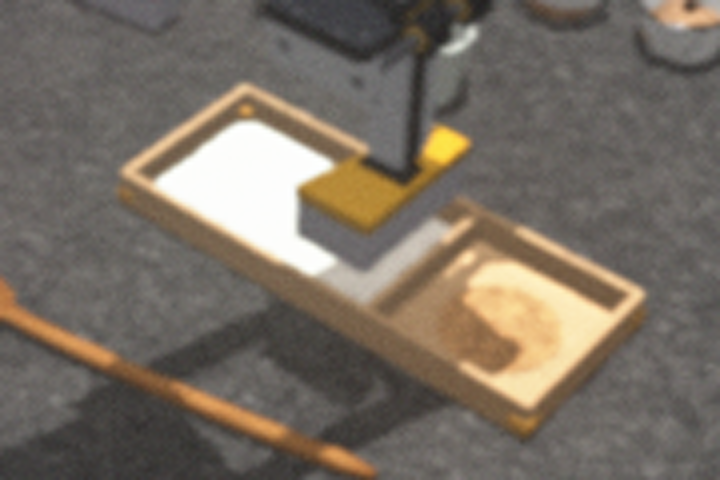

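```bash
cat >> h.py <<'E'
def rims(s,rows,ulo=150,uhi=430,mid=287):
    """inner liner edge / outer rim columns along given rows -> tray x-midline at z=.026"""
    hsv=cv2.cvtColor(s["image"],cv2.COLOR_RGB2HSV)
    m=cv2.inRange(hsv,np.array((8,70,70)),np.array((28,220,255)))
    out=[]
    for v in rows:
        u=np.where(m[v,ulo:uhi])[0]+ulo
        if len(u)<4: continue
        L,Rr=u.min(),u.max()+1
        w=ray(s,[(L,v),(Rr,v)],.026); out.append((*w[0,:2],*w[1,:2]))
    out=np.array(out); md=(out[:,:2]+out[:,2:])/2
    k=np.polyfit(md[:,1],md[:,0],1)
    print("rim width %.4f"%np.median(np.hypot(*(out[:,2:]-out[:,:2]).T)),"midline x at mean y",md.mean(0).round(4),"yaw %.4f"%-np.arctan(k[0]))
    return md
E
python3 - <<'E'
from h import *
s=robot.snapshot("wrist"); md=rims(s,range(10,170,8)); p,R,o=tool()
tins(s,("yellow",),z=p[2]-.0088,minA=2000)
b=md.mean(0); l=slot(0,0); print("tray-model midline at that y:", .4645-np.tan(-.037)*(b[1]+.073))
print(p)
E
```

```text
rim width 0.1191 midline x at mean y [0.469  0.0076] yaw -0.0411
yellow res mm 1.1 origin [ 0.4659 -0.0811] yaw -0.033 px [286.   243.25]
tray-model midline at that y: 0.4674830716217764
[ 0.46515027 -0.08738991  0.09045679]
```

Run:
```python
from h import *
s=robot.snapshot("scene"); p,R,o=tool()
print("lid corner at straight side/wide end", ray(s,[(220+372/4,220+231/4),(220+300/4,220+190/4)],p[2]-.0088).round(4))
print("divider corners top", ray(s,[(220+375/4,220+315/4),(220+465/4,220+200/4),(220+524/4,220+412/4),(220+122/4,220+172/4),(220+247/4,220+85/4),(220+643/4,220+291/4)],.026).round(4))
for a in [(-.054,-.034),(.054,-.034),(-.06,-.15),(-.06,.15),(.06,.15),(.06,-.15)]: print(a,slot(*a))
```

```text
lid corner at straight side/wide end [[ 0.4062 -0.1102  0.082 ]
 [ 0.4093 -0.0587  0.082 ]]
divider corners top [[ 0.4033 -0.118   0.026 ]
 [ 0.5195 -0.1034  0.026 ]
 [ 0.3921 -0.2223  0.026 ]
 [ 0.4093  0.0739  0.026 ]
 [ 0.5273  0.0683  0.026 ]
 [ 0.5161 -0.2259  0.026 ]]
(-0.054, -0.034) [ 0.40927925 -0.10497919]
(0.054, -0.034) [ 0.51720533 -0.10897427]
(-0.06, -0.15) [ 0.39899233 -0.22067784]
(-0.06, 0.15) [0.4100898  0.07911683]
(0.06, 0.15) [0.53000767 0.07467784]
(0.06, -0.15) [ 0.5189102  -0.22511683]
```

Call:
send_rows:
  increments:
    - [-1,0.0,-0.0005,-0.006,0]
    - [-1,0.01,-0.0005,-0.006,0]
    - [-1,0.02,-0.0005,-0.006,0]
    - [-1,0.03,-0.0005,-0.006,0]
    - [-1,0.03,-0.0005,-0.006,0]

```text
time: 5.47
tool_pos: [0.4615, -0.0804, 0.0556]
ee_rot: [-1.821, 1.565, 2.853]
wrist_force: [-0.6, 0.5, -2.7]
width: 0.0137
```

Run:
```python
from h import *
go(.4645,-.082,0.055,-.037); p,R,o=tool(); print(o["wrist_force"])
s=robot.snapshot("wrist"); md=rims(s,range(10,170,8))
tins(s,("yellow",),z=p[2]-.0088,minA=2000)
s=robot.snapshot("scene"); save(s,"s7",(220,220,400,340),4)
```

```text
t 5.5 pos [ 0.4615 -0.0804  0.0556] jawyaw -0.038 q1 -0.29 q6 -0.26 w 0.014 shift [0.0006 0.0031 0.0015] roll [-1.00e-03  3.14e+00]
[-0.55466402  0.47183884 -2.70553324]
rim width 0.1187 midline x at mean y [0.469  0.0111] yaw -0.0411
yellow res mm 0.8 origin [ 0.4629 -0.0747] yaw -0.031 px [286.25 243.5 ]
```

View pics/s7.png

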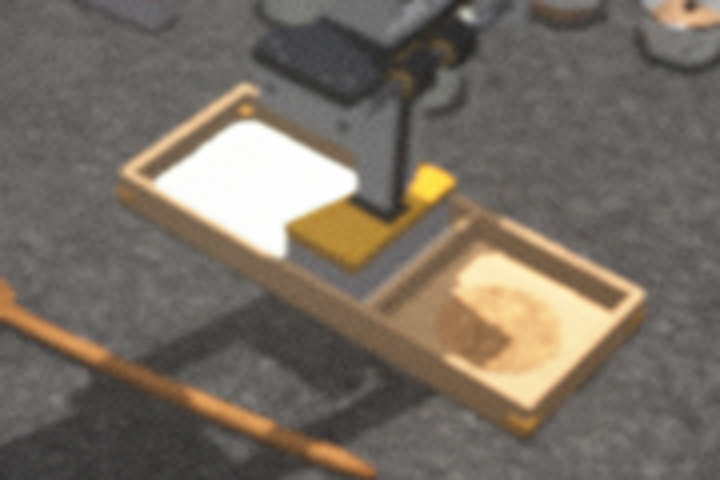

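Call:
send_rows:
  increments:
    - [-1,0.0,0.001,0.004,0]
    - [-1,0.0,0.001,0.006,0]
    - [-1,0.0,0.001,0.007,0]
    - [-1,0.0,0.001,0.008,0]
    - [-1,0.0,0.001,0.008,0]

```text
time: 5.98
tool_pos: [0.4647, -0.0895, 0.0592]
ee_rot: [1.356, 1.57, -0.254]
wrist_force: [0.1, -0.2, -2.2]
width: 0.0136
```

Run:
```python
from h import *
go(.4645,-.082,0.055,-.037); p,R,o=tool(); print(o["wrist_force"])
```

```text
t 6.0 pos [ 0.4647 -0.0895  0.0592] jawyaw -0.039 q1 -0.31 q6 -0.27 w 0.014 shift [ 0.0042 -0.0005 -0.0075] roll [-2.00e-03  3.14e+00]
[ 0.1081097  -0.23725225 -2.20245992]
```

Call:
send_rows:
  increments:
    - [-1,0.003,0,0.002,0]
    - [-1,0.003,0,0.003,0]
    - [-1,0.003,0,0.004,0]
    - [-1,0.003,0,0.004,0]

```text
time: 6.32
tool_pos: [0.4646, -0.091, 0.0558]
ee_rot: [3.005, 1.566, 1.395]
wrist_force: [2.2, 6.2, -0.7]
width: 0.0136
```

Run:
```python
from h import *
go(.4645,-.082,0.055,-.037); p,R,o=tool(); print(o["wrist_force"])
s=robot.snapshot("wrist"); md=rims(s,range(10,170,8))
tins(s,("yellow",),z=p[2]-.0088,minA=2000)
s=robot.snapshot("scene"); save(s,"s8",(260,240,380,320),6)
```

```text
t 6.3 pos [ 0.4646 -0.091   0.0558] jawyaw -0.039 q1 -0.32 q6 -0.28 w 0.014 shift [ 0.0008 -0.0005 -0.009 ] roll [-2.00e-03  3.14e+00]
[ 2.24254978  6.20216915 -0.67842997]
rim width 0.1188 midline x at mean y [0.4686 0.0007] yaw -0.0415
yellow res mm 0.8 origin [ 0.4659 -0.0851] yaw -0.042 px [285.75 243.  ]
```

View pics/s8.png

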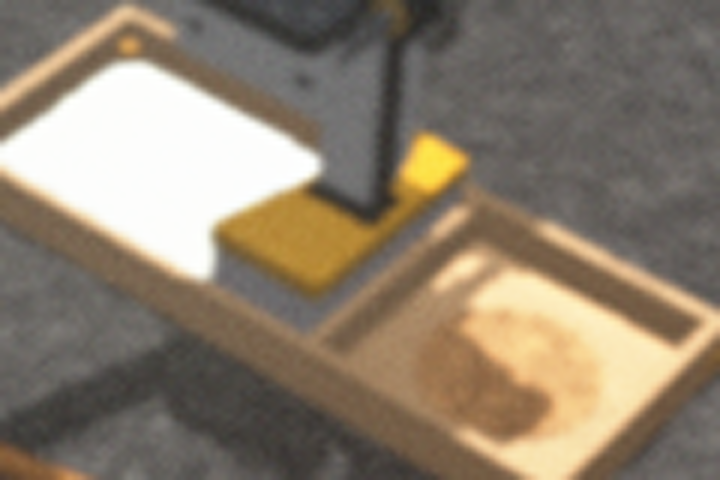

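Call:
send_rows:
  increments:
    - [-1,0.002,0,-0.001,0]
    - [-1,0.004,0,-0.001,0]
    - [-1,0.005,0,-0.001,0]
    - [-1,0.005,0,-0.001,0]
    - [-1,0.005,0,-0.001,0]

```text
time: 6.83
tool_pos: [0.4648, -0.0908, 0.0529]
ee_rot: [2.708, 1.568, 1.099]
wrist_force: [-3.0, 5.8, 9.1]
width: 0.0137
```

Call:
send_rows:
  increments:
    - [-0.2,0,0,0,0]
    - [-0.2,0,0,0,0]
    - [-0.2,0,0,0,0]
    - [-0.2,-0.03,0,0,0]
    - [-0.2,-0.07,0,0,0]

```text
time: 7.25
tool_pos: [0.4609, -0.0917, 0.117]
ee_rot: [-1.745, 1.56, 2.928]
wrist_force: [1.4, -0.4, 0.1]
width: 0.0369
```

Call:
send_rows:
  increments:
    - [-0.2,-0.04,0,-0.03,0]
    - [-0.2,-0.08,0,-0.06,0]
    - [-0.2,-0.08,0,-0.1,0]
    - [-0.2,-0.08,0,-0.14,0]
    - [-0.2,-0.08,0,-0.14,0]

```text
time: 7.67
tool_pos: [0.4704, 0.0521, 0.2027]
ee_rot: [2.11, 1.566, 0.506]
wrist_force: [-0.4, 0.8, -0.5]
width: 0.0377
```

Run:
```python
from h import *
s=robot.snapshot("wrist"); save(s,"w9"); s=robot.snapshot("top"); save(s,"t9",(130,130,410,290),2.8); t=tins(s)
T=t["red"]; go(*T[1]+[.003,-.001],.18,T[2])
```

```text
blue res mm 2.4 origin [0.5796 0.3805] yaw 1.781 px [173.25 193.  ]
green res mm 0.9 origin [0.4525 0.385 ] yaw -1.296 px [170.   239.75]
red res mm 1.0 origin [0.5775 0.2284] yaw -1.530 px [229.25 194.  ]
t 7.8 pos [0.4697 0.0489 0.2008] jawyaw -0.035 q1 -0.02 q6 0.02 w 0.038 shift [ 0.0206  0.1045 -0.1823] roll [ 1.495 -1.647]
```

View pics/w9.png

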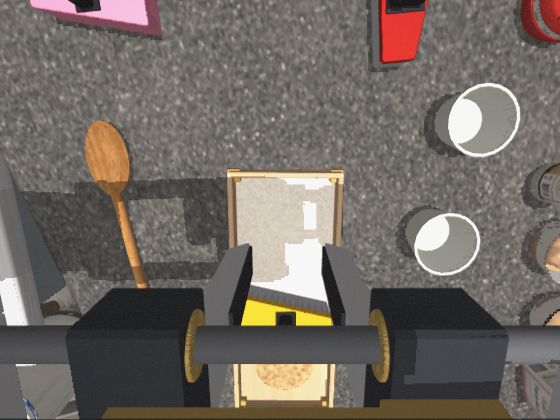

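View pics/t9.png

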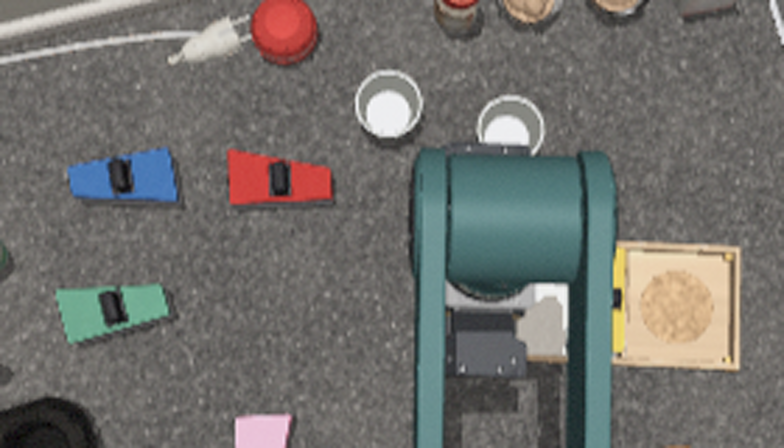

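Yellow sits against the divider in the long bay. Red is next, at (229,194) in the top view.

Call:
send_rows:
  increments:
    - [-0.2,0.0,0.1,-0.175,-1.647]
    - [-0.2,0.0,0.1,-0.175,-1.647]
    - [-0.2,0.0,0.1,-0.175,-1.647]
    - [-0.2,0.0,0.1,-0.175,-1.647]
    - [-0.2,0.0,0.1,-0.175,-1.647]

```text
time: 8.18
tool_pos: [0.5778, 0.2185, 0.1992]
ee_rot: [-1.3, 1.569, -2.28]
wrist_force: [0.2, -0.7, -0.1]
width: 0.0373
```

Run:
```python
from h import *
go(.58,.2275,.17,-1.525)
```

```text
t 8.2 pos [0.5778 0.2185 0.1992] jawyaw 0.591 q1 0.27 q6 -0.32 w 0.037 shift [ 0.0292  0.0069 -0.0063] roll [-1.026  2.116]
```

Call:
send_rows:
  increments:
    - [-0.2,0.02,0.004,-0.004,-1.0]
    - [-0.2,0.02,0.004,-0.004,-1.0]
    - [-0.2,0.02,0.004,-0.004,-1.0]
    - [-0.2,0.02,0.004,-0.004,-1.0]
    - [-0.2,0.02,0.004,-0.004,-1.0]

```text
time: 8.6
tool_pos: [0.578, 0.2218, 0.179]
ee_rot: [-1.995, 1.568, -2.35]
wrist_force: [-0.3, -0.7, -0.1]
width: 0.0377
```

Run:
```python
from h import *
go(.58,.2275,.16,-1.525)
```

```text
t 8.6 pos [0.578  0.2218 0.179 ] jawyaw 1.215 q1 0.28 q6 -0.94 w 0.038 shift [ 0.019   0.0061 -0.0001] roll [-0.401  2.74 ]
```

Call:
send_rows:
  increments:
    - [-0.2,0.019,0.006,0,-0.4]
    - [-0.2,0.019,0.006,0,-0.4]
    - [-0.2,0.019,0.006,0,-0.4]
    - [-0.2,0.019,0.006,0,-0.4]
    - [-0.2,0.019,0.006,0,-0.4]

```text
time: 9.02
tool_pos: [0.58, 0.2273, 0.1603]
ee_rot: [-2.379, 1.568, -2.341]
wrist_force: [-0.1, 0.3, -0.6]
width: 0.0377
```

Run:
```python
from h import *
s=robot.snapshot("wrist"); save(s,"w10"); t=tins(s,("red",),minA=2000)["red"]
go(*t[1],0.047,t[2])
```

```text
red res mm 0.9 origin [0.5803 0.2265] yaw -1.523 px [285.5 207. ]
t 9.1 pos [0.58   0.2277 0.1606] jawyaw 1.608 q1 0.28 q6 -1.32 w 0.038 shift [ 0.1136 -0.0011  0.0004] roll [-0.01   3.131]
```

View pics/w10.png

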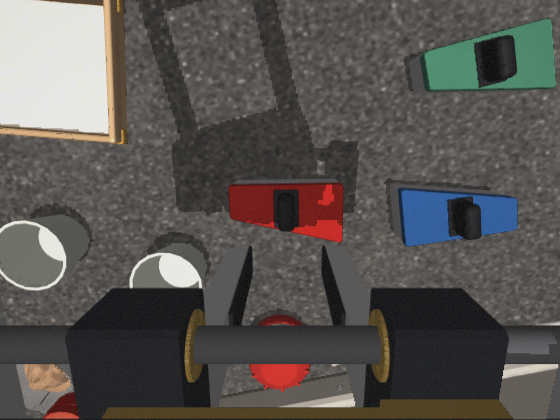

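Call:
send_rows:
  increments:
    - [-0.2,0.04,-0.002,0,-0.01]
    - [-0.2,0.08,-0.002,0,-0.01]
    - [-0.2,0.1,-0.002,0,-0.01]
    - [-0.2,0.112,-0.002,0,-0.01]
    - [-0.2,0.112,-0.002,0,-0.01]

```text
time: 9.48
tool_pos: [0.5776, 0.2263, 0.0457]
ee_rot: [-2.855, 1.563, -2.806]
wrist_force: [-1.0, -0.1, -0.4]
width: 0.0377
```

Call:
send_rows:
  increments:
    - [-0.2,0,0,0,0]
    - [-0.2,0,0,0,0]

```text
time: 9.65
tool_pos: [0.5814, 0.2281, 0.0522]
ee_rot: [0.21, 1.567, 0.26]
wrist_force: [-0.7, 0.0, 0.3]
width: 0.0376
```

Run:
```python
from h import *
go(.5803,.2265,0.047,-1.523)
s=robot.snapshot("wrist"); save(s,"w11"); tins(s,("red",),minA=2000)
```

```text
t 9.7 pos [0.5814 0.2281 0.0522] jawyaw 1.621 q1 0.28 q6 -1.34 w 0.038 shift [ 0.0052 -0.0015 -0.0012] roll [ 2.000e-03 -3.139e+00]
red res mm 0.6 origin [0.5797 0.2264] yaw -1.519 px [283.  245.5]
```

View pics/w11.png

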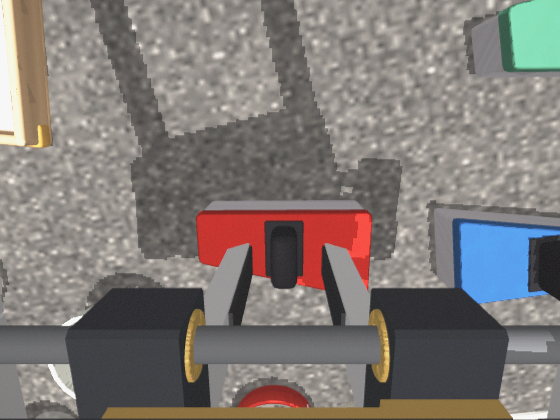

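Call:
send_rows:
  increments:
    - [-0.2,0.006,-0.001,-0.001,0]
    - [-0.6,0.006,-0.001,-0.001,0]
    - [-1,0.006,-0.001,-0.001,0]
    - [-1,0.006,-0.001,-0.001,0]
    - [-1,0.006,-0.001,-0.001,0]

```text
time: 10.12
tool_pos: [0.5788, 0.2269, 0.0442]
ee_rot: [0.067, 1.57, 0.118]
wrist_force: [-0.2, -0.1, 0.5]
width: 0.0143
```

Run:
```python
from h import *
p,R,o=tool();go(.5803,.2265,0.047,-1.523)
s=robot.snapshot("wrist");t=tins(s,("red",),minA=2000)["red"]
print("offset in tool y,z", (R.T@np.r_[t[1]-p[:2],0]).round(4))
```

```text
t 10.1 pos [0.5788 0.2269 0.0442] jawyaw 1.622 q1 0.28 q6 -1.34 w 0.014 shift [-0.0028 -0.0005  0.0014] roll [ 3.000e-03 -3.139e+00]
red res mm 5.0 origin [0.5772 0.2268] yaw -1.450 px [286. 251.]
offset in tool y,z [-0.     -0.0001 -0.0017]
```

Call:
send_rows:
  increments:
    - [-1,-0.04,0,0,0]
    - [-1,-0.08,0,0,0]
    - [-1,-0.12,0,0,0]
    - [-1,-0.13,0,0,0]

```text
time: 10.5
tool_pos: [0.5817, 0.2279, 0.1821]
ee_rot: [0.238, 1.558, 0.288]
wrist_force: [0.3, 0.3, -0.9]
width: 0.0138
```

Run:
```python
from h import *
A=slot(0,.055-.020); print(A); go(*A,0.18,-.037)
```

```text
[ 0.4657947  -0.03802395]
t 10.5 pos [0.5817 0.2279 0.1821] jawyaw 1.622 q1 0.28 q6 -1.34 w 0.014 shift [-0.0003 -0.2597 -0.1293] roll [-1.483  1.659]
```

Call:
send_rows:
  increments:
    - [-1,0.0,-0.255,-0.127,1.659]
    - [-1,0.0,-0.255,-0.127,1.659]
    - [-1,0.0,-0.255,-0.127,1.659]
    - [-1,0.0,-0.255,-0.127,1.659]
    - [-1,0.0,-0.255,-0.127,1.659]

```text
time: 10.92
tool_pos: [0.4938, 0.0347, 0.1725]
ee_rot: [-2.524, 1.569, -3.103]
wrist_force: [0.2, -1.1, -1.6]
width: 0.0139
```

Run:
```python
from h import *
A=slot(0,.055-.020); print(A); go(*A,0.18,-.037)
```

```text
[ 0.4657947  -0.03802395]
t 10.9 pos [0.4938 0.0347 0.1725] jawyaw 0.991 q1 -0.04 q6 -1.04 w 0.014 shift [-0.0075 -0.0761  0.0164] roll [ 1.028 -2.113]
```

Call:
send_rows:
  increments:
    - [-1,-0.005,-0.065,0.016,1.0]
    - [-1,-0.005,-0.065,0.016,1.0]
    - [-1,-0.005,-0.065,0.016,1.0]
    - [-1,-0.005,-0.065,0.016,1.0]
    - [-1,-0.005,-0.065,0.016,1.0]

```text
time: 11.33
tool_pos: [0.4728, -0.028, 0.1778]
ee_rot: [-2.26, 1.569, 2.816]
wrist_force: [-0.5, -0.0, -1.6]
width: 0.0134
```

Run:
```python
from h import *
A=slot(0,.055-.020); print(A); go(*A,0.18,-.037)
```

```text
[ 0.4657947  -0.03802395]
t 11.3 pos [ 0.4728 -0.028   0.1778] jawyaw 0.364 q1 -0.18 q6 -0.54 w 0.013 shift [-0.0022 -0.0101  0.0069] roll [ 0.401 -2.741]
```

Call:
send_rows:
  increments:
    - [-1,0.0,-0.01,0.007,0.4]
    - [-1,0.0,-0.01,0.007,0.4]
    - [-1,0.0,-0.01,0.007,0.4]
    - [-1,0.0,-0.01,0.007,0.4]
    - [-1,0.0,-0.01,0.007,0.4]

```text
time: 11.75
tool_pos: [0.4663, -0.0374, 0.178]
ee_rot: [-1.806, 1.569, 2.88]
wrist_force: [0.6, -0.1, -2.0]
width: 0.0131
```

Run:
```python
from h import *
A=slot(0,.055-.020); go(*A,0.18,-.037)
s=robot.snapshot("wrist"); save(s,"w12"); p,R,o=tool()
tins(s,("red",),z=p[2]-.0045,minA=2000); rims(s,range(30,200,8))
s=robot.snapshot("scene"); save(s,"s12",(220,200,400,340),4)
```

```text
t 11.8 pos [ 0.4663 -0.0374  0.178 ] jawyaw -0.027 q1 -0.20 q6 -0.17 w 0.013 shift [-0.002  -0.0005  0.0007] roll [ 0.01  -3.131]
red res mm 4.3 origin [ 0.4675 -0.0345] yaw -3.100 px [286.5  251.25]
rim width 0.1193 midline x at mean y [0.4697 0.0211] yaw -0.0400
```

View pics/w12.png

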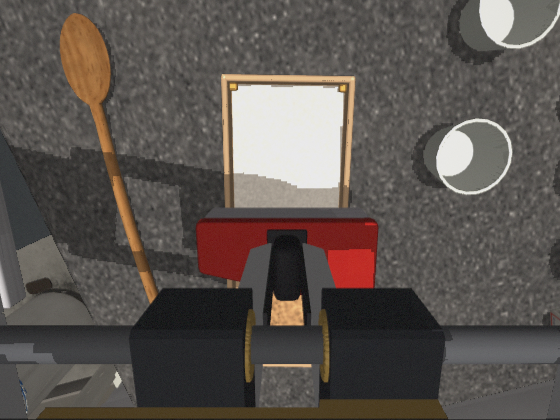

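View pics/s12.png

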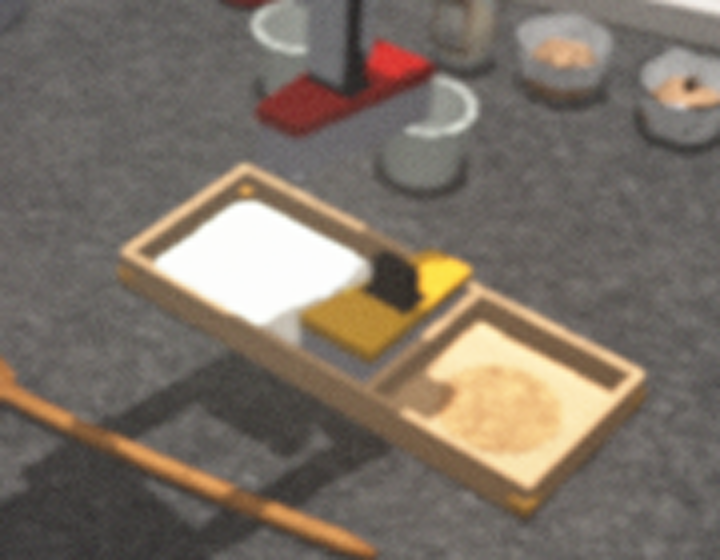

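Run:
```python
from h import *
s=robot.snapshot("wrist"); p,R,o=tool()
w=ray(s,[(200,220),(375,221)],p[2]-.0045); print(w.round(4), "origin y", w[:,1].mean()-.021, p)
A=slot(0,.055-.020); go(*A,0.1,-.037)
```

```text
[[ 0.4213 -0.0148  0.1739]
 [ 0.516  -0.0179  0.1739]] origin y -0.03736717867150034 [ 0.4666159  -0.0373225   0.17844993]
t 11.9 pos [ 0.4666 -0.0373  0.1784] jawyaw -0.026 q1 -0.20 q6 -0.17 w 0.013 shift [ 0.0785 -0.0008  0.0007] roll [ 0.011 -3.131]
```

Call:
send_rows:
  increments:
    - [-1,0.04,0,0.001,0.011]
    - [-1,0.07,0,0.001,0.011]
    - [-1,0.08,0,0.001,0.011]
    - [-1,0.09,0,0.001,0.011]
    - [-1,0.09,0,0.001,0.011]

```text
time: 12.32
tool_pos: [0.4658, -0.0382, 0.0873]
ee_rot: [-1.773, 1.568, 2.901]
wrist_force: [-0.7, -0.1, -1.9]
width: 0.0139
```

Run:
```python
from h import *
A=slot(0,.055-.020); go(*A,0.055,-.037); print(robot.get_obs()["wrist_force"])
s=robot.snapshot("scene"); save(s,"s13",(220,200,400,340),4)
```

```text
t 12.3 pos [ 0.4658 -0.0382  0.0873] jawyaw -0.039 q1 -0.20 q6 -0.16 w 0.014 shift [ 0.0323  0.0001 -0.0001] roll [-2.00e-03  3.14e+00]
[-0.73351927 -0.06852433 -1.9494395 ]
```

View pics/s13.png

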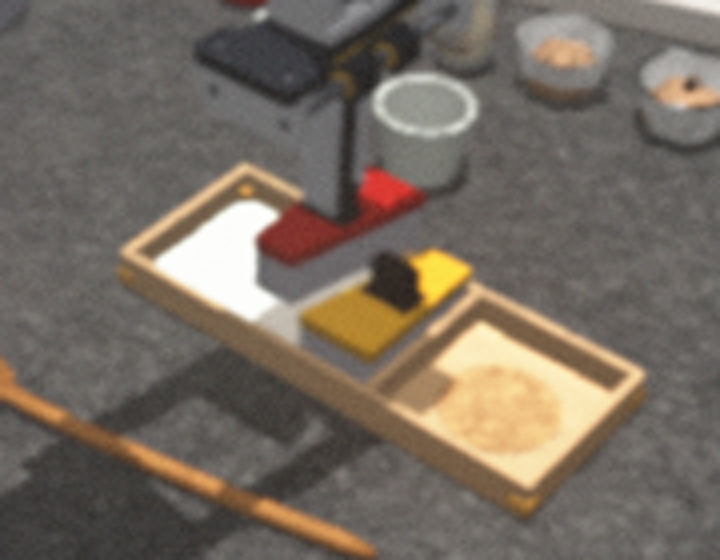

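Call:
send_rows:
  increments:
    - [-1,0.006,0,-0.001,0]
    - [-1,0.014,0,-0.001,0]
    - [-1,0.022,0,-0.001,0]
    - [-1,0.031,0,-0.001,0]
    - [-1,0.031,0,-0.001,0]

```text
time: 12.78
tool_pos: [0.4653, -0.0372, 0.0556]
ee_rot: [-1.735, 1.567, 2.938]
wrist_force: [-0.1, 0.4, -2.6]
width: 0.014
```

Run:
```python
from h import *
A=slot(0,.055-.026); go(*A,0.048,-.037); print(robot.get_obs()["wrist_force"])
s=robot.snapshot("scene"); save(s,"s14",(220,200,400,340),4)
```

```text
t 12.8 pos [ 0.4653 -0.0372  0.0556] jawyaw -0.039 q1 -0.20 q6 -0.16 w 0.014 shift [0.0076 0.0006 0.0068] roll [-2.000e-03  3.139e+00]
[-0.13901879  0.4279665  -2.59408027]
```

View pics/s14.png

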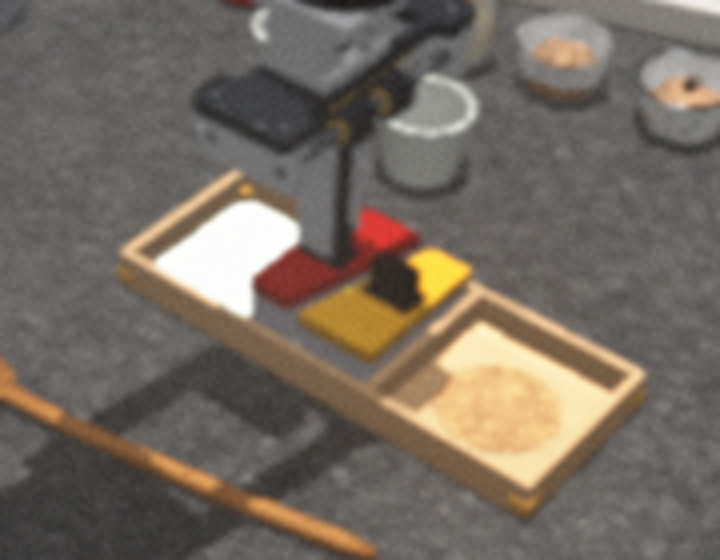

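Free descent. Now I'll shove gently toward −y against yellow, then lower to the floor.

Call:
send_rows:
  increments:
    - [-1,0.003,0,0.002,0]
    - [-1,0.003,0,0.004,0]
    - [-1,0.003,0,0.006,0]
    - [-1,0.003,0,0.008,0]
    - [-1,0.003,0,0.008,0]

```text
time: 13.25
tool_pos: [0.4667, -0.0436, 0.0553]
ee_rot: [3.025, 1.566, 1.414]
wrist_force: [-0.3, 5.5, -0.3]
width: 0.0136
```

Call:
send_rows:
  increments:
    - [-1,0.003,0,-0.001,0]
    - [-1,0.005,0,-0.001,0]
    - [-1,0.008,0,-0.001,0]
    - [-1,0.009,0,-0.001,0]
    - [-1,0.009,0,-0.001,0]

```text
time: 13.67
tool_pos: [0.4678, -0.0437, 0.0481]
ee_rot: [2.072, 1.567, 0.462]
wrist_force: [-1.8, 5.9, 8.6]
width: 0.0134
```

Red is on the floor. Releasing, then on to blue (slot C, wide end at −x).

Call:
send_rows:
  increments:
    - [-0.2,0,0,-0.001,0]
    - [-0.2,0,0,-0.001,0]
    - [-0.2,0,0,-0.001,0]
    - [-0.2,-0.03,0,0,0]
    - [-0.2,-0.07,0,0,0]

```text
time: 14.08
tool_pos: [0.4629, -0.0445, 0.112]
ee_rot: [-1.629, 1.56, 3.043]
wrist_force: [1.1, -0.5, -0.3]
width: 0.0373
```

Call:
send_rows:
  increments:
    - [-0.2,-0.04,0,-0.0,0]
    - [-0.2,-0.07,0.02,-0.04,0]
    - [-0.2,-0.07,0.06,-0.14,0]
    - [-0.2,-0.07,0.06,-0.2,0]
    - [-0.2,-0.07,0.06,-0.2,0]

```text
time: 14.5
tool_pos: [0.5226, 0.1049, 0.1848]
ee_rot: [1.062, 1.569, -0.55]
wrist_force: [0.2, -0.4, 0.2]
width: 0.0371
```

Run:
```python
from h import *
s=robot.snapshot("wrist"); save(s,"w15"); s=robot.snapshot("top"); save(s,"t15",(130,130,410,290),2.8); t=tins(s)
T=t["blue"]; go(*T[1]+[.003,-.001],.17,T[2])
```

```text
blue res mm 2.4 origin [0.5796 0.3805] yaw 1.781 px [173.25 193.  ]
green res mm 0.9 origin [0.4532 0.385 ] yaw -1.286 px [170.  239.5]
yellow res mm 1.4 origin [ 0.4636 -0.0847] yaw -0.025 px [344.75 236.25]
red res mm 1.2 origin [ 0.4661 -0.0434] yaw 3.106 px [329.5  235.25]
t 14.6 pos [0.5223 0.1088 0.1837] jawyaw -0.033 q1 0.10 q6 0.13 w 0.038 shift [ 0.0141  0.0514 -0.2725] roll [ 1.328 -1.814]
```

View pics/w15.png

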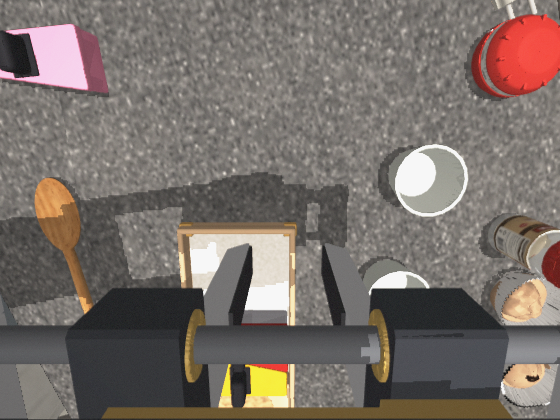

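View pics/t15.png

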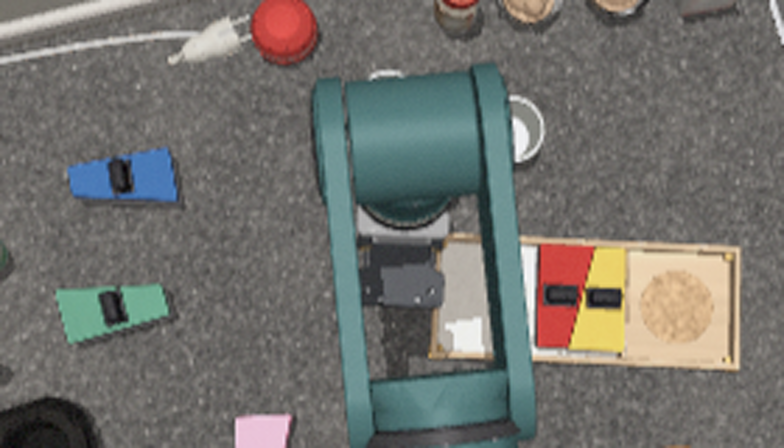

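Red and yellow fit together. Blue is next, at (173,193) in the top view.

Call:
send_rows:
  increments:
    - [-0.2,0.01,0.05,-0.27,-1.8]
    - [-0.2,0.01,0.05,-0.27,-1.8]
    - [-0.2,0.01,0.05,-0.27,-1.8]
    - [-0.2,0.01,0.05,-0.27,-1.8]
    - [-0.2,0.01,0.05,-0.27,-1.8]

```text
time: 15.02
tool_pos: [0.568, 0.3077, 0.1759]
ee_rot: [-0.645, 1.569, -1.626]
wrist_force: [0.7, -0.2, 0.2]
width: 0.0378
```

Run:
```python
from h import *
go(.5826,.3795,.17,1.781)
```

```text
t 15.0 pos [0.568  0.3077 0.1759] jawyaw 0.590 q1 0.41 q6 -0.18 w 0.038 shift [ 0.0058  0.0521 -0.0516] roll [-1.191  1.951]
```

Call:
send_rows:
  increments:
    - [-0.2,0.005,0.045,-0.045,-1.15]
    - [-0.2,0.005,0.045,-0.045,-1.15]
    - [-0.2,0.005,0.045,-0.045,-1.15]
    - [-0.2,0.005,0.045,-0.045,-1.15]
    - [-0.2,0.005,0.045,-0.045,-1.15]

```text
time: 15.43
tool_pos: [0.5805, 0.3689, 0.1701]
ee_rot: [-1.682, 1.568, -2.036]
wrist_force: [0.1, -0.7, 0.6]
width: 0.0379
```

Run:
```python
from h import *
go(.5826,.3795,.16,1.781)
```

```text
t 15.4 pos [0.5805 0.3689 0.1701] jawyaw 1.217 q1 0.48 q6 -0.73 w 0.038 shift [ 0.0101  0.0107 -0.0017] roll [-0.564  2.577]
```

Call:
send_rows:
  increments:
    - [-0.2,0.01,0.01,-0.001,-0.56]
    - [-0.2,0.01,0.01,-0.001,-0.56]
    - [-0.2,0.01,0.01,-0.001,-0.56]
    - [-0.2,0.01,0.01,-0.001,-0.56]
    - [-0.2,0.01,0.01,-0.001,-0.56]

```text
time: 15.85
tool_pos: [0.5833, 0.3777, 0.1606]
ee_rot: [-2.136, 1.569, -1.932]
wrist_force: [0.2, 0.7, -0.1]
width: 0.0376
```

Run:
```python
from h import *
s=robot.snapshot("wrist"); save(s,"w16"); t=tins(s,("blue",),minA=2000)["blue"]
go(*t[1],0.047,t[2])
```

```text
blue res mm 0.9 origin [0.5814 0.3799] yaw 1.769 px [289.5 205. ]
t 15.9 pos [0.5833 0.3778 0.1607] jawyaw 1.774 q1 0.49 q6 -1.28 w 0.038 shift [ 0.1137  0.0027 -0.0013] roll [ 0.005 -3.137]
```

View pics/w16.png

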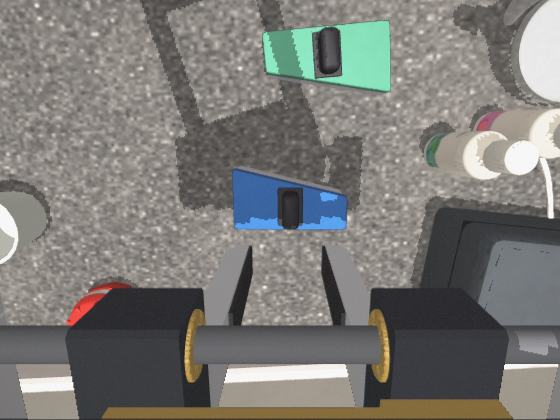

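Call:
send_rows:
  increments:
    - [-0.2,0.04,0.002,-0.001,0.005]
    - [-0.2,0.08,0.002,-0.001,0.005]
    - [-0.2,0.1,0.002,-0.001,0.005]
    - [-0.2,0.114,0.002,-0.001,0.005]
    - [-0.2,0.114,0.002,-0.001,0.005]

```text
time: 16.32
tool_pos: [0.5794, 0.379, 0.0426]
ee_rot: [-2.765, 1.563, -2.572]
wrist_force: [-0.6, -0.4, -0.2]
width: 0.0377
```

Call:
send_rows:
  increments:
    - [-0.2,0,0,0,0]
    - [-0.2,0,0,0,0]

```text
time: 16.48
tool_pos: [0.5829, 0.3816, 0.0502]
ee_rot: [0.255, 1.567, 0.449]
wrist_force: [0.2, -0.7, 0.8]
width: 0.0377
```

Run:
```python
from h import *
go(.5814,.3799,0.046,1.769)
s=robot.snapshot("wrist"); save(s,"w17"); tins(s,("blue",),minA=2000)
```

```text
t 16.5 pos [0.5829 0.3816 0.0502] jawyaw 1.765 q1 0.50 q6 -1.27 w 0.038 shift [ 0.0042 -0.0013 -0.0018] roll [-0.004  3.137]
blue res mm 0.5 origin [0.5807 0.3799] yaw 1.769 px [283.75 245.5 ]
```

View pics/w17.png

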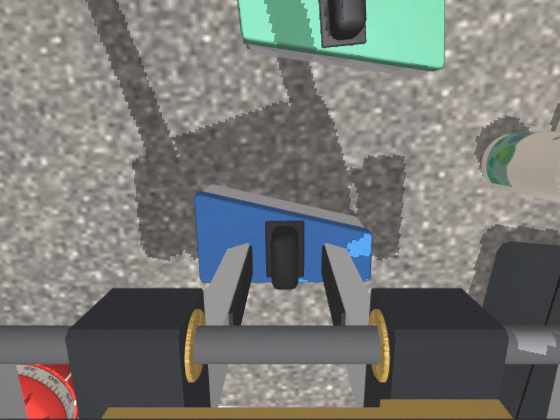

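Call:
send_rows:
  increments:
    - [-0.2,0.004,-0.001,-0.002,0]
    - [-0.6,0.004,-0.001,-0.002,0]
    - [-1,0.004,-0.001,-0.002,0]
    - [-1,0.004,-0.001,-0.002,0]
    - [-1,0.004,-0.001,-0.002,0]

```text
time: 16.95
tool_pos: [0.5797, 0.3799, 0.044]
ee_rot: [0.343, 1.57, 0.538]
wrist_force: [-0.1, 0.4, 0.3]
width: 0.0146
```

Run:
```python
from h import *
p,R,o=tool();go(.5814,.3799,0.046,1.769)
s=robot.snapshot("wrist");t=tins(s,("blue",),minA=2000)["blue"]
print("offset in tool y,z", (R.T@np.r_[t[1]-p[:2],0]).round(4))
```

```text
t 16.9 pos [0.5797 0.3799 0.044 ] jawyaw 1.766 q1 0.50 q6 -1.27 w 0.015 shift [-0.002  -0.0003  0.0017] roll [-3.000e-03  3.138e+00]
blue res mm 0.6 origin [0.5795 0.3797] yaw 1.769 px [285.5  253.25]
offset in tool y,z [-0.     -0.0002 -0.0002]
```

Call:
send_rows:
  increments:
    - [-1,-0.04,0,0,0]
    - [-1,-0.08,0,0,0]
    - [-1,-0.12,0,0,0]
    - [-1,-0.13,0,0,0]

```text
time: 17.33
tool_pos: [0.5821, 0.3813, 0.1824]
ee_rot: [0.312, 1.558, 0.507]
wrist_force: [0.9, 1.0, -0.5]
width: 0.014
```

Run:
```python
from h import *
A=slot(0,.055+.022); print(A); go(*A,0.18,-.037)
```

```text
[0.46734835 0.0039473 ]
t 17.3 pos [0.5821 0.3813 0.1824] jawyaw 1.766 q1 0.50 q6 -1.27 w 0.014 shift [-0.0012 -0.348  -0.1857] roll [-1.339  1.803]
```

Call:
send_rows:
  increments:
    - [-1,0.0,-0.345,-0.184,1.803]
    - [-1,0.0,-0.345,-0.184,1.803]
    - [-1,0.0,-0.345,-0.184,1.803]
    - [-1,0.0,-0.345,-0.184,1.803]
    - [-1,0.0,-0.345,-0.184,1.803]

```text
time: 17.75
tool_pos: [0.5175, 0.1788, 0.1721]
ee_rot: [-2.398, 1.569, -2.834]
wrist_force: [0.5, -0.4, -1.8]
width: 0.0136
```

Run:
```python
from h import *
A=slot(0,.055+.022); go(*A,0.18,-.037)
```

```text
t 17.8 pos [0.5175 0.1788 0.1721] jawyaw 1.135 q1 0.23 q6 -0.91 w 0.014 shift [-0.0077 -0.1797  0.0283] roll [ 1.172 -1.97 ]
```

Call:
send_rows:
  increments:
    - [-1,-0.005,-0.165,0.027,1.14]
    - [-1,-0.005,-0.165,0.027,1.14]
    - [-1,-0.005,-0.165,0.027,1.14]
    - [-1,-0.005,-0.165,0.027,1.14]
    - [-1,-0.005,-0.165,0.027,1.14]

```text
time: 18.17
tool_pos: [0.4726, 0.0129, 0.1779]
ee_rot: [-0.894, 1.566, -1.963]
wrist_force: [1.1, 0.9, -1.9]
width: 0.0142
```

Run:
```python
from h import *
A=slot(0,.055+.022); go(*A,0.15,-.037)
```

```text
t 18.2 pos [0.4726 0.0129 0.1779] jawyaw 0.501 q1 -0.09 q6 -0.59 w 0.014 shift [ 0.028  -0.0088  0.0052] roll [ 0.538 -2.603]
```

Call:
send_rows:
  increments:
    - [-1,0.02,-0.006,0.005,0.535]
    - [-1,0.026,-0.006,0.005,0.535]
    - [-1,0.026,-0.006,0.005,0.535]
    - [-1,0.026,-0.006,0.005,0.535]
    - [-1,0.026,-0.006,0.005,0.535]

```text
time: 18.58
tool_pos: [0.4711, 0.0119, 0.1511]
ee_rot: [-1.696, 1.569, 2.992]
wrist_force: [0.8, 0.3, -1.3]
width: 0.0136
```

Run:
```python
from h import *
s=robot.snapshot("wrist"); save(s,"w18"); p,R,o=tool()
A=slot(0,.055+.022); go(*A,0.09,-.037)
tins(s,("blue",),z=p[2]-.0042,minA=2000); rims(s,range(118,190,8))
s=robot.snapshot("scene"); save(s,"s18",(220,200,400,340),4)
```

```text
t 18.6 pos [0.4712 0.0119 0.1513] jawyaw -0.023 q1 -0.10 q6 -0.07 w 0.014 shift [ 0.0613 -0.0036  0.0081] roll [ 0.014 -3.128]
blue res mm 0.7 origin [0.4722 0.0136] yaw -0.028 px [285.75 253.  ]
rim width 0.1192 midline x at mean y [0.4711 0.0553] yaw -0.0400
```

View pics/w18.png

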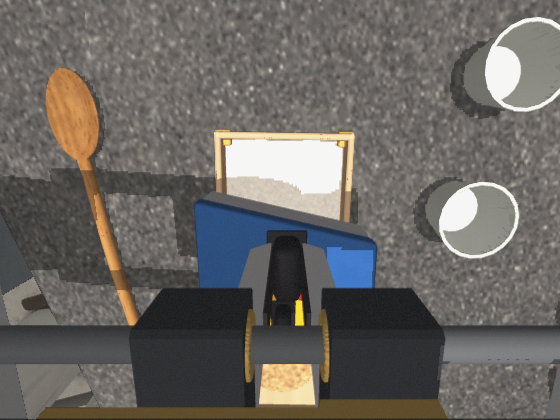

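View pics/s18.png

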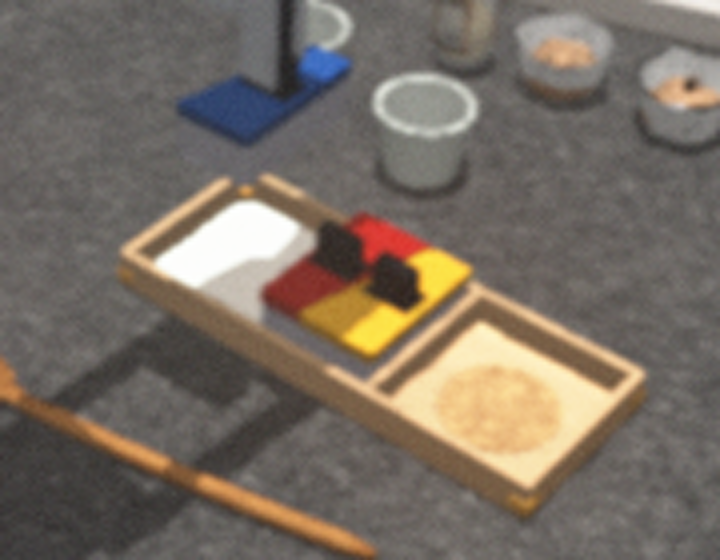

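Call:
send_rows:
  increments:
    - [-1,0.02,-0.003,0.008,0.014]
    - [-1,0.04,-0.003,0.008,0.014]
    - [-1,0.05,-0.003,0.008,0.014]
    - [-1,0.06,-0.003,0.008,0.014]
    - [-1,0.06,-0.003,0.008,0.014]

```text
time: 19.1
tool_pos: [0.4672, 0.0044, 0.0901]
ee_rot: [-1.687, 1.566, 2.993]
wrist_force: [-0.8, -0.1, -2.4]
width: 0.0137
```

Run:
```python
from h import *
s=robot.snapshot("wrist"); save(s,"w19"); p,R,o=tool()
A=slot(0,.055+.022); go(*A,0.055,-.037)
tins(s,("blue",),z=p[2]-.0042,minA=2000); rims(s,range(100,180,8))
```

```text
t 19.1 pos [0.468  0.0043 0.0915] jawyaw -0.033 q1 -0.11 q6 -0.08 w 0.014 shift [ 0.0365 -0.0006  0.0003] roll [ 0.004 -3.137]
blue res mm 0.9 origin [0.4682 0.0068] yaw -0.033 px [285.75 252.75]
rim width 0.1187 midline x at mean y [0.4711 0.06  ] yaw -0.0295
```

View pics/w19.png

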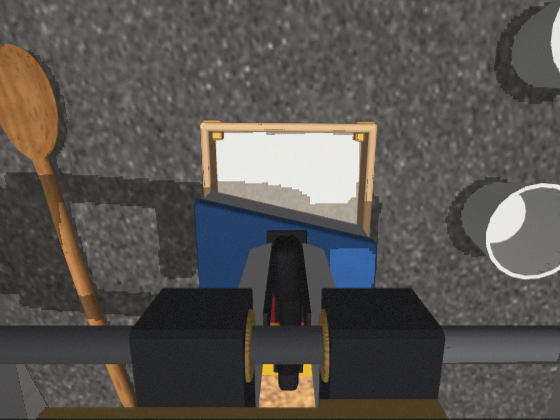

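Call:
send_rows:
  increments:
    - [-1,0.01,0,0,0]
    - [-1,0.02,0,0,0]
    - [-1,0.03,0,0,0]
    - [-1,0.036,0,0,0]
    - [-1,0.036,0,0,0]

```text
time: 19.57
tool_pos: [0.4673, 0.0042, 0.0545]
ee_rot: [-1.657, 1.567, 3.023]
wrist_force: [-0.1, 0.8, -1.9]
width: 0.0136
```

Call:
send_rows:
  increments:
    - [-1,0.001,0,0.002,0]
    - [-1,0.001,0,0.005,0]
    - [-1,0.001,0,0.008,0]
    - [-1,0.001,0,0.009,0]
    - [-1,0.001,0,0.009,0]

```text
time: 19.98
tool_pos: [0.469, -0.0017, 0.0562]
ee_rot: [3.007, 1.562, 1.402]
wrist_force: [-0.3, 9.3, -2.0]
width: 0.0138
```

Call:
send_rows:
  increments:
    - [-1,0.003,0,-0.002,0]
    - [-1,0.006,0,-0.002,0]
    - [-1,0.008,0,-0.002,0]
    - [-1,0.009,0,-0.002,0]
    - [-1,0.009,0,-0.002,0]

```text
time: 20.4
tool_pos: [0.4693, -0.0014, 0.048]
ee_rot: [2.715, 1.567, 1.11]
wrist_force: [-0.8, 6.3, 2.7]
width: 0.0137
```

Call:
send_rows:
  increments:
    - [-0.2,0.001,0,-0.002,0]
    - [-0.2,0.001,0,-0.002,0]
    - [-0.2,0.001,0,-0.002,0]
    - [-0.2,-0.03,0,0,0]
    - [-0.2,-0.07,0,0,0]

```text
time: 20.82
tool_pos: [0.4654, -0.0034, 0.1134]
ee_rot: [-1.545, 1.561, 3.133]
wrist_force: [1.0, -0.2, -0.4]
width: 0.037
```

Call:
send_rows:
  increments:
    - [-0.2,-0.04,0,-0.0,0]
    - [-0.2,-0.07,-0.01,-0.04,-0.2]
    - [-0.2,-0.07,-0.01,-0.14,-0.4]
    - [-0.2,-0.07,-0.01,-0.24,-0.6]
    - [-0.2,-0.07,-0.01,-0.24,-0.8]

```text
time: 21.23
tool_pos: [0.4651, 0.1557, 0.1865]
ee_rot: [1.033, 1.567, -0.067]
wrist_force: [1.6, 0.4, -0.0]
width: 0.0376
```

Run:
```python
from h import *
s=robot.snapshot("top"); save(s,"t20",(130,130,410,290),2.8); t=tins(s)
T=t["green"]; go(*T[1]+[.003,-.001],.17,T[2])
```

```text
blue res mm 1.5 origin [ 0.4681 -0.0009] yaw -0.038 px [313.75 234.5 ]
green res mm 0.9 origin [0.4532 0.385 ] yaw -1.286 px [170.  239.5]
yellow res mm 1.4 origin [ 0.4636 -0.0847] yaw -0.025 px [344.75 236.25]
red res mm 0.8 origin [ 0.4661 -0.0434] yaw 3.083 px [329.5  235.25]
t 21.3 pos [0.4641 0.1635 0.1859] jawyaw 0.484 q1 0.22 q6 -0.26 w 0.038 shift [ 0.0173  0.0954 -0.1988] roll [-1.373  1.769]
```

View pics/t20.png

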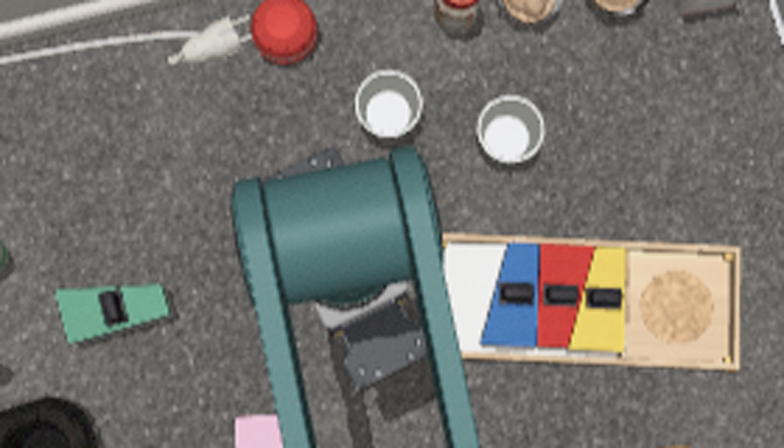

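Three tins are fitted. Green is next, at (170,240) in the top view.

Call:
send_rows:
  increments:
    - [-0.2,0.01,0.085,-0.18,-1.36]
    - [-0.2,0.01,0.085,-0.18,-1.36]
    - [-0.2,0.01,0.085,-0.18,-1.36]
    - [-0.2,0.01,0.085,-0.18,-1.36]
    - [-0.2,0.01,0.085,-0.18,-1.36]

```text
time: 21.7
tool_pos: [0.4592, 0.3561, 0.1746]
ee_rot: [0.4, 1.57, -0.072]
wrist_force: [0.2, -0.7, 0.1]
width: 0.0376
```

Run:
```python
from h import *
go(.4562,.384,.17,-1.286)
```

```text
t 21.7 pos [0.4592 0.3561 0.1746] jawyaw 1.098 q1 0.56 q6 -0.54 w 0.038 shift [ 0.0046  0.0235 -0.0153] roll [-0.757  2.384]
```

Call:
send_rows:
  increments:
    - [-0.2,0.01,0.018,-0.012,-0.74]
    - [-0.2,0.01,0.018,-0.012,-0.74]
    - [-0.2,0.01,0.018,-0.012,-0.74]
    - [-0.2,0.01,0.018,-0.012,-0.74]
    - [-0.2,0.01,0.018,-0.012,-0.74]

```text
time: 22.12
tool_pos: [0.4574, 0.375, 0.1645]
ee_rot: [-1.574, 1.57, -1.422]
wrist_force: [0.3, -0.5, 0.8]
width: 0.0379
```

Run:
```python
from h import *
go(.4562,.384,.16,-1.286)
```

```text
t 22.1 pos [0.4574 0.375  0.1645] jawyaw 1.722 q1 0.59 q6 -1.13 w 0.038 shift [0.0045 0.0091 0.0002] roll [-0.133  3.008]
```

Call:
send_rows:
  increments:
    - [-0.2,0.003,0.009,0,-0.133]
    - [-0.2,0.003,0.009,0,-0.133]
    - [-0.2,0.003,0.009,0,-0.133]

```text
time: 22.37
tool_pos: [0.4559, 0.3838, 0.1615]
ee_rot: [-2.035, 1.57, -1.759]
wrist_force: [0.2, -0.4, -0.4]
width: 0.0376
```

Run:
```python
from h import *
s=robot.snapshot("wrist"); save(s,"w21"); t=tins(s,("green",),minA=2000)["green"]
go(*t[1],0.047,t[2])
```

```text
green res mm 0.8 origin [0.4551 0.3834] yaw -1.280 px [286.5  205.25]
t 22.4 pos [0.456  0.3837 0.1618] jawyaw 1.846 q1 0.60 q6 -1.24 w 0.037 shift [ 0.1148 -0.     -0.0009] roll [-0.016  3.126]
```

View pics/w21.png

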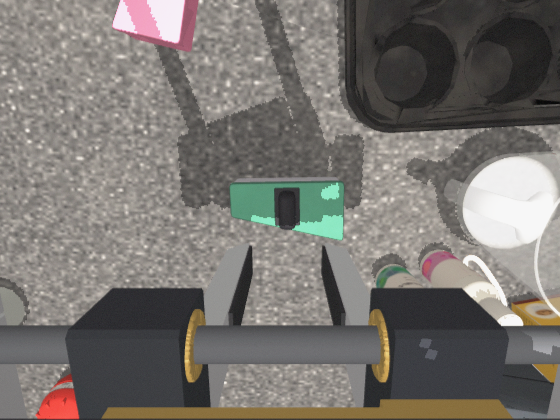

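Run:
```python
from h import *
s=robot.snapshot("top"); save(s,"t21",(40,180,220,300),4)
print(ray(s,[(131,219),(121,219),(118,262)],.10).round(3),ray(s,[(131,219),(121,219),(118,262)],.14).round(3))
sc=robot.snapshot("scene"); save(sc,"s21",(70,120,240,240),4)
```

```text
[[0.501 0.476 0.1  ]
 [0.501 0.501 0.1  ]
 [0.391 0.504 0.1  ]] [[0.496 0.465 0.14 ]
 [0.496 0.49  0.14 ]
 [0.39  0.492 0.14 ]]
```

View pics/s21.png

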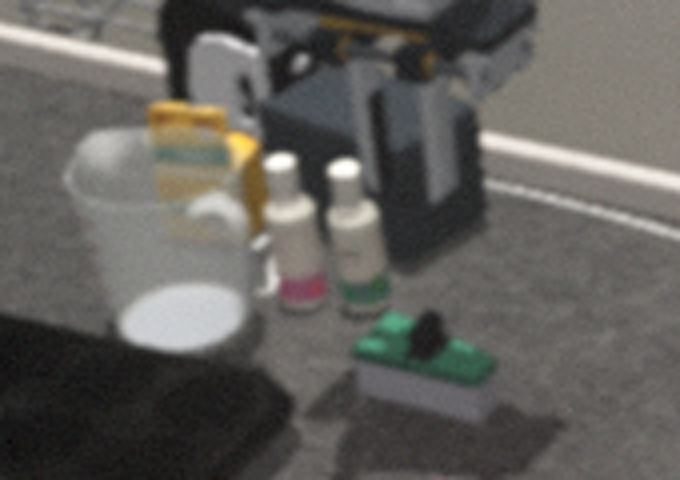

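View pics/t21.png

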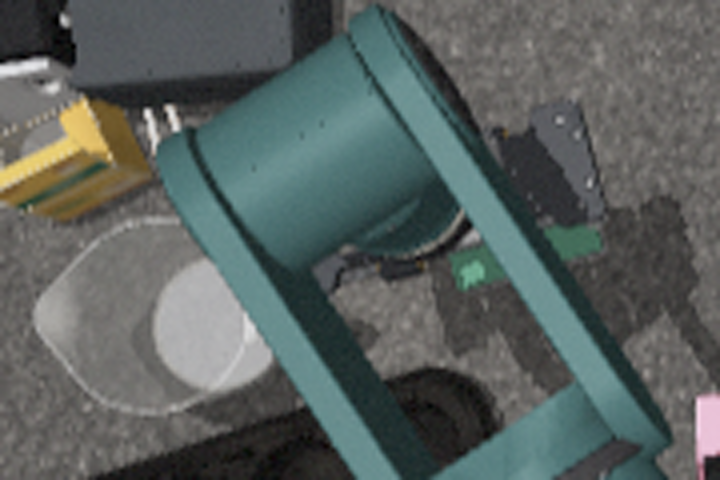

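Run:
```python
from h import *
sc=robot.snapshot("scene"); t=robot.snapshot("top")
print("base",ray(sc,[(70+365/4,120+312/4)],0).round(3))
for z in (.08,.1,.12,.14,.16): print(z,ray(sc,[(70+345/4,120+160/4)],z).round(3),ray(t,[(121,219),(131,219)],z).round(3))
p,R,o=tool(); 
# body footprint corners at grasp
c=np.array([.4551,.3834]); y=R[:2,1]; zt=R[:2,2]
for a in(-1,1):
  for b in (-1,1): print((c+a*.0885*y+b*.0375*zt).round(3))
```

```text
base [[0.496 0.499 0.   ]]
0.08 [[0.553 0.573 0.08 ]] [[0.503 0.507 0.08 ]
 [0.503 0.481 0.08 ]]
0.1 [[0.53  0.542 0.1  ]] [[0.501 0.501 0.1  ]
 [0.501 0.476 0.1  ]]
0.12 [[0.506 0.512 0.12 ]] [[0.499 0.496 0.12 ]
 [0.499 0.471 0.12 ]]
0.14 [[0.483 0.482 0.14 ]] [[0.496 0.49  0.14 ]
 [0.496 0.465 0.14 ]]
0.16 [[0.46  0.452 0.16 ]] [[0.494 0.484 0.16 ]
 [0.494 0.46  0.16 ]]
[0.443 0.288]
[0.515 0.309]
[0.395 0.458]
[0.467 0.479]
```

The bottle top is near z = 0.125 and the gripper body stays above 0.14 with horizontal clearance, so it's safe to descend.

Call:
send_rows:
  increments:
    - [-0.2,0.04,-0.001,-0.001,-0.016]
    - [-0.2,0.075,-0.001,-0.001,-0.016]
    - [-0.2,0.095,-0.001,-0.001,-0.016]
    - [-0.2,0.108,-0.001,-0.001,-0.016]
    - [-0.2,0.108,-0.001,-0.001,-0.016]

```text
time: 23.03
tool_pos: [0.4531, 0.3815, 0.0503]
ee_rot: [-2.822, 1.564, -2.528]
wrist_force: [-1.0, -0.9, -0.3]
width: 0.0376
```

Call:
send_rows:
  increments:
    - [-0.2,0,0,0,0]
    - [-0.2,0,0,0,0]

```text
time: 23.2
tool_pos: [0.4563, 0.3839, 0.0562]
ee_rot: [0.31, 1.567, 0.604]
wrist_force: [0.2, 0.0, 0.7]
width: 0.0376
```

Run:
```python
from h import *
go(.4551,.3834,0.045,-1.28)
s=robot.snapshot("wrist"); save(s,"w22"); tins(s,("green",),minA=2000)
```

```text
t 23.2 pos [0.4563 0.3839 0.0562] jawyaw 1.865 q1 0.60 q6 -1.26 w 0.038 shift [ 0.0112 -0.0001 -0.0013] roll [ 0.004 -3.138]
green res mm 0.4 origin [0.4546 0.3834] yaw -1.279 px [286.25 243.25]
```

View pics/w22.png

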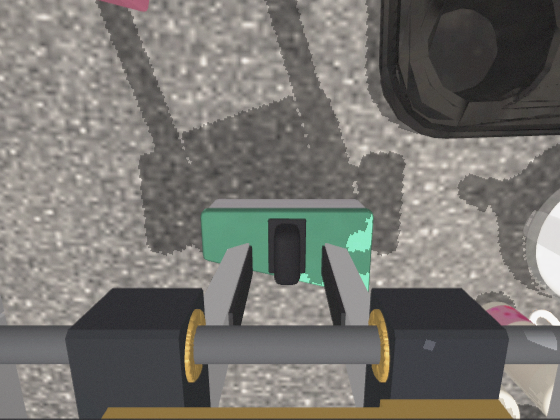

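Call:
send_rows:
  increments:
    - [-0.2,0.005,0,-0.002,0]
    - [-0.4,0.009,0,-0.002,0]
    - [-1,0.01,0,-0.002,0]
    - [-1,0.01,0,-0.002,0]
    - [-1,0.01,0,-0.002,0]

```text
time: 23.67
tool_pos: [0.453, 0.3825, 0.0439]
ee_rot: [2.19, 1.571, 2.484]
wrist_force: [-1.0, 2.0, -0.4]
width: 0.0143
```

Call:
send_rows:
  increments:
    - [-1,0,0,0,0]

```text
time: 23.75
tool_pos: [0.4531, 0.3825, 0.044]
ee_rot: [2.023, 1.571, 2.317]
wrist_force: [-0.5, 1.1, 0.1]
width: 0.0136
```

Run:
```python
from h import *
p,R,o=tool();go(.4551,.3834,0.045,-1.28)
s=robot.snapshot("wrist");t=tins(s,("green",),minA=2000)["green"]
print("offset in tool y,z", (R.T@np.r_[t[1]-p[:2],0]).round(4))
```

```text
t 23.8 pos [0.4531 0.3825 0.044 ] jawyaw 1.866 q1 0.61 q6 -1.26 w 0.014 shift [-0.001   0.0003  0.0022] roll [ 0.004 -3.138]
green res mm 5.1 origin [0.4523 0.3821] yaw -1.200 px [286.5 252.5]
offset in tool y,z [ 0.     -0.0001 -0.0009]
```

Call:
send_rows:
  increments:
    - [-1,-0.04,0,0,0]
    - [-1,-0.08,0,0,0]
    - [-1,-0.12,0,0,0]
    - [-1,-0.13,0,0,0]

```text
time: 24.13
tool_pos: [0.4558, 0.3843, 0.1823]
ee_rot: [0.313, 1.558, 0.608]
wrist_force: [1.6, 0.1, 0.4]
width: 0.0143
```

Run:
```python
from h import *
A=slot(0,.055+.063); print(A); go(*A,0.18,-.037)
```

```text
[0.468865   0.04491924]
t 24.1 pos [0.4558 0.3843 0.1823] jawyaw 1.866 q1 0.61 q6 -1.26 w 0.014 shift [-1.000e-04 -3.286e-01 -8.610e-02] roll [-1.239  1.903]
```

Call:
send_rows:
  increments:
    - [-1,0.0,-0.325,-0.085,1.903]
    - [-1,0.0,-0.325,-0.085,1.903]
    - [-1,0.0,-0.325,-0.085,1.903]
    - [-1,0.0,-0.325,-0.085,1.903]
    - [-1,0.0,-0.325,-0.085,1.903]

```text
time: 24.55
tool_pos: [0.4606, 0.1725, 0.1733]
ee_rot: [-2.293, 1.57, -2.629]
wrist_force: [1.2, -0.8, 0.0]
width: 0.0137
```

Run:
```python
from h import *
go(.4687,.047,0.18,-.037)
```

```text
t 24.6 pos [0.4606 0.1725 0.1733] jawyaw 1.235 q1 0.24 q6 -0.99 w 0.014 shift [-0.0067 -0.1159  0.049 ] roll [ 1.272 -1.869]
```

Call:
send_rows:
  increments:
    - [-1,-0.004,-0.105,0.046,1.24]
    - [-1,-0.004,-0.105,0.046,1.24]
    - [-1,-0.004,-0.105,0.046,1.24]
    - [-1,-0.004,-0.105,0.046,1.24]
    - [-1,-0.004,-0.105,0.046,1.24]

```text
time: 24.97
tool_pos: [0.4706, 0.0579, 0.1774]
ee_rot: [-2.114, 1.57, -3.079]
wrist_force: [0.3, 1.0, -1.6]
width: 0.0138
```

Run:
```python
from h import *
go(.4687,.047,0.15,-.037)
```

```text
t 25.0 pos [0.4706 0.0579 0.1774] jawyaw 0.605 q1 0.00 q6 -0.60 w 0.014 shift [ 0.0274 -0.0077  0.0079] roll [ 0.642 -2.5  ]
```

Call:
send_rows:
  increments:
    - [-1,0.025,-0.006,0.007,0.62]
    - [-1,0.025,-0.006,0.007,0.62]
    - [-1,0.025,-0.006,0.007,0.62]
    - [-1,0.025,-0.006,0.007,0.62]
    - [-1,0.025,-0.006,0.007,0.62]

```text
time: 25.38
tool_pos: [0.4694, 0.0507, 0.152]
ee_rot: [-1.646, 1.569, 3.055]
wrist_force: [0.0, -0.3, -0.6]
width: 0.0135
```

Run:
```python
from h import *
go(.4687,.047,0.12,-.037)
```

```text
t 25.4 pos [0.4694 0.0507 0.152 ] jawyaw -0.011 q1 -0.01 q6 -0.00 w 0.014 shift [ 0.032  -0.0006  0.0038] roll [ 0.026 -3.115]
```

Call:
send_rows:
  increments:
    - [-1,0.02,-0.0005,0.004,0.026]
    - [-1,0.04,-0.0005,0.004,0.026]
    - [-1,0.06,-0.0005,0.004,0.026]
    - [-1,0.06,-0.0005,0.004,0.026]
    - [-1,0.06,-0.0005,0.004,0.026]

```text
time: 25.8
tool_pos: [0.468, 0.0469, 0.0915]
ee_rot: [-1.581, 1.567, 3.101]
wrist_force: [-1.3, -0.2, -0.4]
width: 0.0137
```

Run:
```python
from h import *
go(.4687,.047,0.09,-.037)
s=robot.snapshot("wrist"); save(s,"w23"); p,R,o=tool()
print(ray(s,[(200,214),(375,215)],p[2]-.0042).round(4),ray(s,[(287,127),(287,138)],.026).round(4),proj(s,[[*slot(0,.144),.026],[*slot(0,.15),.026]]))
s=robot.snapshot("scene"); save(s,"s23",(220,200,400,340),4)
```

```text
t 25.8 pos [0.468  0.0469 0.0915] jawyaw -0.031 q1 -0.02 q6 0.01 w 0.014 shift [ 0.0015  0.0007 -0.0002] roll [ 0.006 -3.135]
[[0.4236 0.0733 0.0889]
 [0.517  0.0699 0.0889]] [[0.4713 0.1166 0.026 ]
 [0.4711 0.1093 0.026 ]] [[286.83790554 193.45149229]
 [286.89310911 185.06899698]]
```

View pics/w23.png

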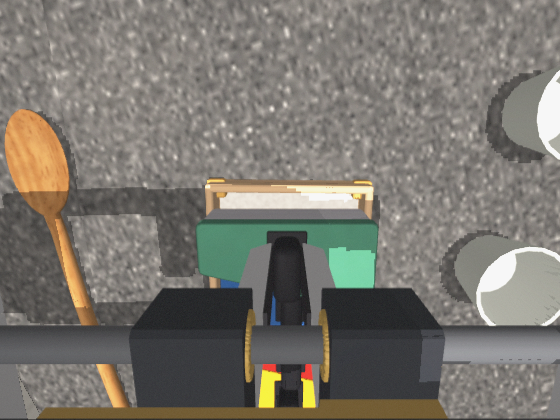

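View pics/s23.png

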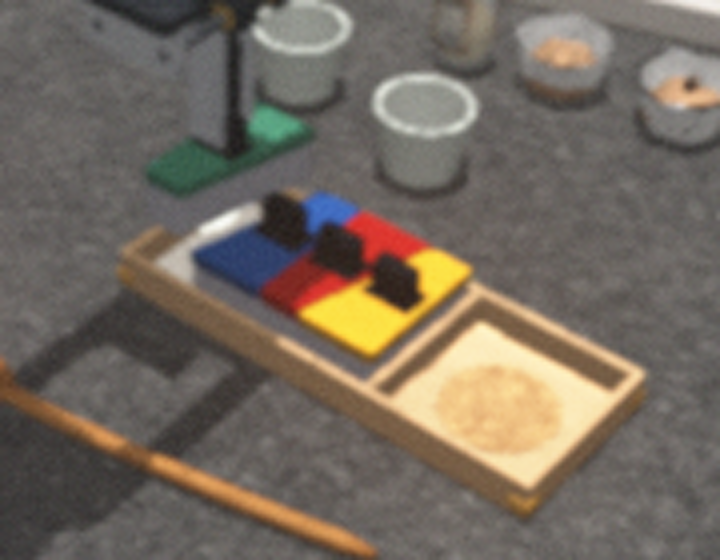

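Call:
send_rows:
  increments:
    - [-1,0.01,0.0005,0.0005,0.006]
    - [-1,0.02,0.0005,0.0005,0.006]
    - [-1,0.03,0.0005,0.0005,0.006]
    - [-1,0.036,0.0005,0.0005,0.006]
    - [-1,0.036,0.0005,0.0005,0.006]

```text
time: 26.32
tool_pos: [0.4681, 0.0464, 0.0546]
ee_rot: [-1.563, 1.566, 3.113]
wrist_force: [-1.0, 0.2, -0.5]
width: 0.0135
```

Run:
```python
from h import *
go(.4687,.047,0.048,-.037)
s=robot.snapshot("scene"); save(s,"s24",(220,200,400,340),4)
```

```text
t 26.3 pos [0.4681 0.0464 0.0546] jawyaw -0.036 q1 -0.02 q6 0.01 w 0.013 shift [ 0.0066  0.0006 -0.0006] roll [ 1.000e-03 -3.141e+00]
```

View pics/s24.png

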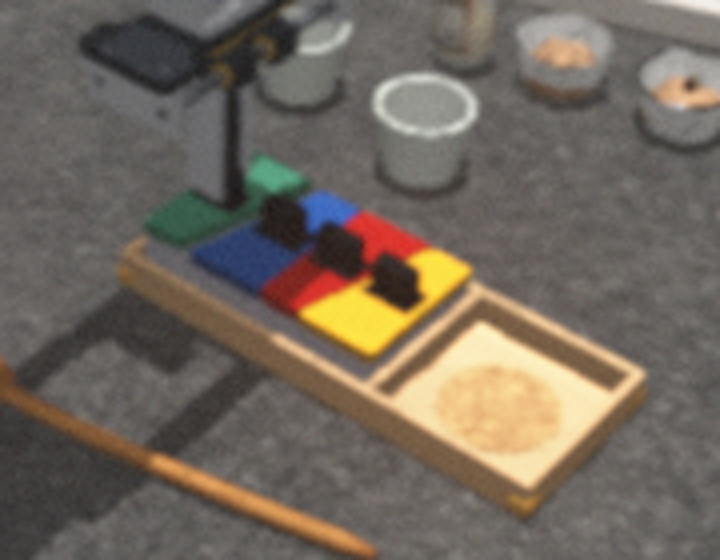

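Call:
send_rows:
  increments:
    - [-1,0.003,0,0,0]
    - [-1,0.006,0,0,0]
    - [-1,0.009,0,0,0]
    - [-1,0.011,0,0,0]
    - [-1,0.011,0,0,0]

```text
time: 26.78
tool_pos: [0.4703, 0.0464, 0.0478]
ee_rot: [1.666, 1.57, 0.059]
wrist_force: [-3.3, -0.1, 7.4]
width: 0.0138
```

Green is on the floor. Releasing, then looking at the cups.

Call:
send_rows:
  increments:
    - [-0.2,0.0,0,0,0]
    - [-0.2,0.0,0,0,0]
    - [-0.2,0.0,0,0,0]
    - [-0.2,-0.03,0,0,0]
    - [-0.2,-0.07,0,0,0]

```text
time: 27.2
tool_pos: [0.4663, 0.0464, 0.1122]
ee_rot: [-1.561, 1.56, 3.115]
wrist_force: [0.5, -0.6, -0.2]
width: 0.0372
```

Call:
send_rows:
  increments:
    - [0.2,-0.04,0,-0.0,0]
    - [0.6,-0.06,0.04,0,0]
    - [1,-0.06,0.07,0,0]
    - [1,-0.06,0.07,0,0]
    - [1,-0.06,0.07,0,0]

```text
time: 27.62
tool_pos: [0.5403, 0.0436, 0.1748]
ee_rot: [-1.588, 1.569, 3.088]
wrist_force: [0.5, -1.5, 0.2]
width: 0.0671
```

```bash
cat >> h.py <<'E'
def cup(s,uv,z=.05,r=None,lo=120):
    """rim circle: ellipse of bright low-saturation blob about uv, cast on z; returns centre, diameters"""
    hsv=cv2.cvtColor(s["image"],cv2.COLOR_RGB2HSV); g=s["image"].max(2)
    if r is None: r=int(.042*s["intrinsics"][0,0]/abs(s["world_from_camera"][2,3]-z))
    m=cv2.inRange(hsv,np.array((0,0,lo)),np.array((180,60,255)))
    k=np.zeros_like(m);cv2.circle(k,tuple(map(int,uv)),r,255,-1);m&=k
    m=cv2.morphologyEx(m,cv2.MORPH_CLOSE,np.ones((3,3)))
    c=max(cv2.findContours(m,cv2.RETR_EXTERNAL,cv2.CHAIN_APPROX_NONE)[0],key=lambda c:cv2.contourArea(cv2.convexHull(c)))
    w=(ray(s,cv2.convexHull(c)[:,0,:],z)[:,:2]*1000).astype(np.float32)
    e=cv2.fitEllipse(w); print("cup",np.round(e[0],1),"diam",np.round(e[1],1),"enc",cv2.minEnclosingCircle(w))
    return np.array(e[0])/1000
E
python3 - <<'E'
from h import *
s=robot.snapshot("top"); save(s,"t25",(130,130,410,290),2.8); t=tins(s)
a=cup(s,(269,168)); b=cup(s,(312,177)); go(*b,.17,1.57)
E
```

```text
green res mm 316.4 origin [ 0.3529 -0.0017] yaw -3.041 px [314.5 283. ]
red res mm 7.5 origin [ 0.4668 -0.038 ] yaw 0.069 px [327.5 235. ]
cup [652.9 124. ] diam [68.7 72.1] enc ((654.3264770507812, 125.12471771240234), 36.85060119628906)Traceback (most recent call last):
  File "<stdin>", line 3, in <module>
  File "h.py", line 103, in cup
    e=cv2.fitEllipse(w); print("cup",np.round(e[0],1),"diam",np.round(e[1],1),"enc",cv2.minEnclosingCircle(w))
cv2.error: OpenCV(4.12.0) /io/opencv/modules/imgproc/src/shapedescr.cpp:361: error: (-201:Incorrect size of input array) There should be at least 5 points to fit the ellipse in function 'fitEllipseNoDirect'
```

View pics/t25.png

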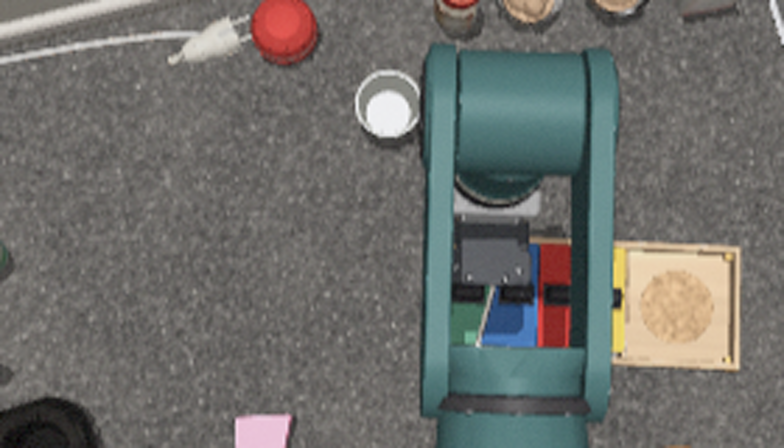

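Run:
```python
from h import *
go(.631,.003,.17,-.037)
```

```text
t 27.7 pos [0.5392 0.0438 0.1746] jawyaw -0.037 q1 -0.02 q6 0.01 w 0.072 shift [0.0044 0.0932 0.0374] roll [ 0.    -3.141]
```

Call:
send_rows:
  increments:
    - [1,0,0.03,0.013,0]
    - [1,0,0.06,0.026,0]
    - [1,0.004,0.093,0.037,0]
    - [1,0.004,0.093,0.037,0]
    - [1,0.004,0.093,0.037,0]

```text
time: 28.08
tool_pos: [0.6302, 0.003, 0.1691]
ee_rot: [-1.662, 1.565, 3.013]
wrist_force: [0.1, -1.2, -0.3]
width: 0.0942
```

Run:
```python
from h import *
go(.631,.003,.03,-.037)
s=robot.snapshot("wrist"); save(s,"w26"); print(proj(s,[.631,.003,.05]))
```

```text
t 28.1 pos [0.6302 0.003  0.1691] jawyaw -0.038 q1 -0.09 q6 -0.05 w 0.094 shift [0.1391 0.0015 0.    ] roll [-1.000e-03  3.141e+00]
[[286.80668217 208.90647542]]
```

View pics/w26.png

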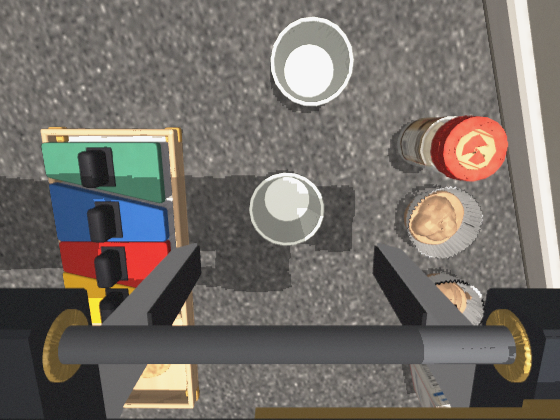

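Call:
send_rows:
  increments:
    - [1,0.04,0.001,0,0]
    - [1,0.08,0.001,0,0]
    - [1,0.115,0.001,0,0]
    - [1,0.133,0.001,0,0]
    - [1,0.136,0.001,0,0]

```text
time: 28.55
tool_pos: [0.6271, 0.0046, 0.0314]
ee_rot: [-1.644, 1.561, 3.033]
wrist_force: [-0.1, 0.7, -0.7]
width: 0.0939
```

Call:
send_rows:
  increments:
    - [1,0,0,0,0]
    - [1,0,0,0,0]

```text
time: 28.72
tool_pos: [0.6329, 0.0038, 0.0386]
ee_rot: [1.586, 1.567, -0.021]
wrist_force: [0.7, 0.7, 1.0]
width: 0.0938
```

Run:
```python
from h import *
go(.631,.003,.032,-.037)
s=robot.snapshot("wrist"); save(s,"w27")
```

```text
t 28.7 pos [0.6329 0.0038 0.0386] jawyaw -0.036 q1 -0.08 q6 -0.05 w 0.094 shift [ 0.0066 -0.0019  0.0009] roll [ 1.00e-03 -3.14e+00]
```

View pics/w27.png

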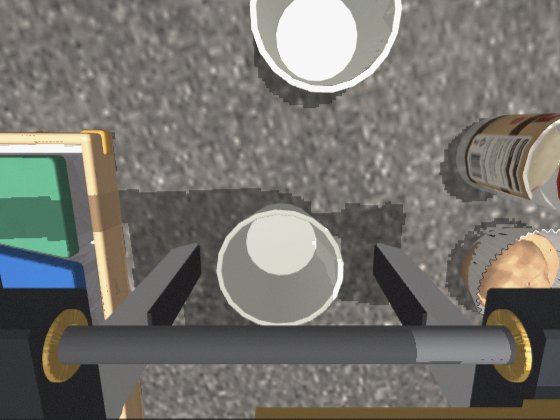

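Call:
send_rows:
  increments:
    - [1,0.004,-0.002,0.001,0]
    - [1,0.006,-0.002,0.001,0]
    - [-1,0.007,-0.002,0.001,0]
    - [-1,0.007,-0.002,0.001,0]
    - [-1,0.007,-0.002,0.001,0]

```text
time: 29.18
tool_pos: [0.6304, 0.0025, 0.0291]
ee_rot: [2.059, 1.571, 0.452]
wrist_force: [-0.2, 0.6, -0.2]
width: 0.0772
```

Call:
send_rows:
  increments:
    - [-1,0.0,0,0,0]
    - [-1,0.0,0,0,0]

```text
time: 29.35
tool_pos: [0.6303, 0.0024, 0.029]
ee_rot: [-2.077, 1.571, 2.599]
wrist_force: [-1.5, -0.4, 0.4]
width: 0.0649
```

Call:
send_rows:
  increments:
    - [-1,-0.01,0,0,0]
    - [-1,-0.03,0,0,0]
    - [-1,-0.06,0,0,0]
    - [-1,-0.1,0,0,0]
    - [-1,-0.1,0,0,0]

```text
time: 29.77
tool_pos: [0.6351, 0.0021, 0.1395]
ee_rot: [1.531, 1.554, -0.076]
wrist_force: [1.5, 1.1, 1.5]
width: 0.0647
```

Run:
```python
from h import *
s=robot.snapshot("wrist"); save(s,"w28")
print(slot(0,-.092)); go(*slot(0,-.092),.14,-.037)
```

```text
[ 0.46109678 -0.16493703]
t 29.8 pos [0.6339 0.0022 0.1361] jawyaw -0.036 q1 -0.09 q6 -0.05 w 0.065 shift [-0.0059 -0.1666  0.1733] roll [ 1.000e-03 -3.141e+00]
```

View pics/w28.png

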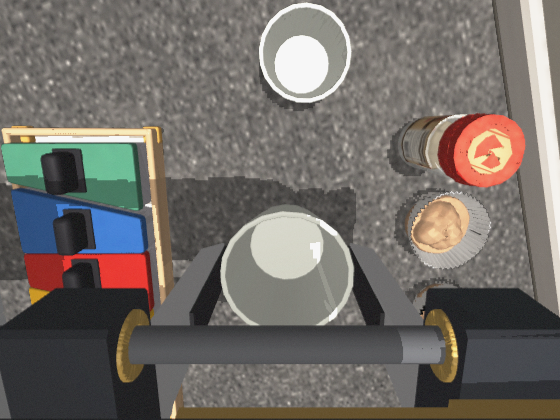

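Call:
send_rows:
  increments:
    - [-1,0,-0.03,0.03,0]
    - [-1,0,-0.06,0.06,0]
    - [-1,0,-0.09,0.09,0]
    - [-1,0,-0.12,0.12,0]
    - [-1,0,-0.15,0.15,0]

```text
time: 30.23
tool_pos: [0.4755, -0.1399, 0.1277]
ee_rot: [-1.862, 1.569, 2.815]
wrist_force: [0.1, -0.5, -1.1]
width: 0.0646
```

Run:
```python
from h import *
go(*slot(0,-.092),.14,-.037)
```

```text
t 30.2 pos [ 0.4755 -0.1399  0.1277] jawyaw -0.036 q1 -0.40 q6 -0.36 w 0.065 shift [-0.0123 -0.0136  0.0255] roll [ 1.00e-03 -3.14e+00]
```

Call:
send_rows:
  increments:
    - [-1,0,-0.011,0.015,0]
    - [-1,0,-0.011,0.021,0]
    - [-1,0,-0.011,0.021,0]
    - [-1,0,-0.011,0.021,0]

```text
time: 30.57
tool_pos: [0.4663, -0.1596, 0.1285]
ee_rot: [-3.081, 1.57, 1.595]
wrist_force: [-0.1, -0.1, -0.8]
width: 0.065
```

Run:
```python
from h import *
go(*slot(0,-.092),.06,-.037)
s=robot.snapshot("wrist"); save(s,"w29"); s=robot.snapshot("scene"); save(s,"s29",(220,200,400,340),4)
```

```text
t 30.6 pos [ 0.4663 -0.1596  0.1285] jawyaw -0.037 q1 -0.45 q6 -0.41 w 0.065 shift [ 0.0685 -0.005   0.0056] roll [ 0.    -3.141]
```

View pics/w29.png

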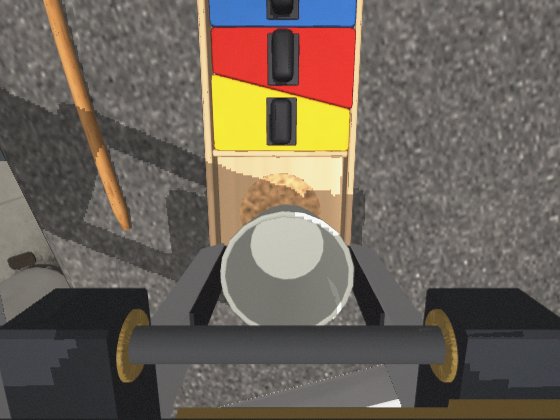

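View pics/s29.png

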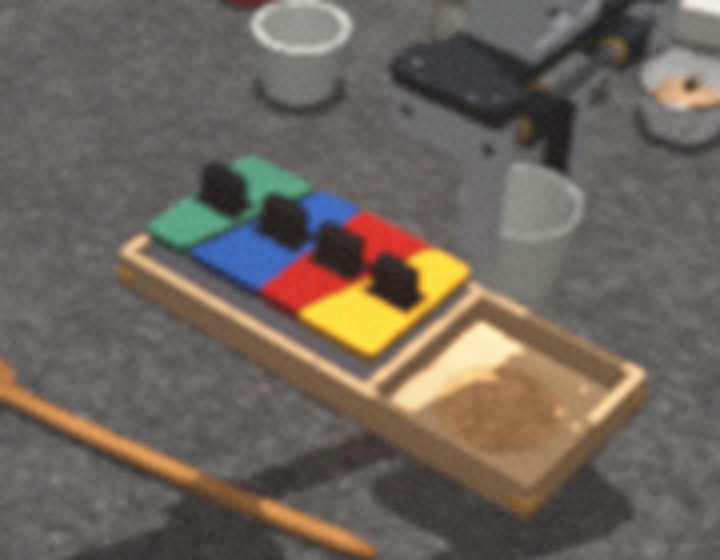

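Call:
send_rows:
  increments:
    - [-1,0.02,-0.004,0.005,0]
    - [-1,0.045,-0.004,0.005,0]
    - [-1,0.065,-0.004,0.005,0]
    - [-1,0.075,-0.004,0.005,0]
    - [-1,0.08,-0.004,0.005,0]

```text
time: 31.08
tool_pos: [0.4611, -0.1633, 0.0467]
ee_rot: [-2.068, 1.567, 2.61]
wrist_force: [-0.8, -1.3, -0.5]
width: 0.0643
```

Call:
send_rows:
  increments:
    - [-1,0,0,0,0]

```text
time: 31.17
tool_pos: [0.4616, -0.1638, 0.0478]
ee_rot: [-2.096, 1.568, 2.581]
wrist_force: [0.3, -0.6, -0.7]
width: 0.0649
```

Run:
```python
from h import *
go(*slot(0,-.092),.034,-.037); print(robot.get_obs()["wrist_force"])
```

```text
t 31.2 pos [ 0.4616 -0.1638  0.0478] jawyaw -0.035 q1 -0.46 q6 -0.42 w 0.065 shift [ 0.0138 -0.0004  0.0011] roll [ 2.00e-03 -3.14e+00]
[ 0.28907769 -0.58934476 -0.65222591]
```

Call:
send_rows:
  increments:
    - [-1,0.006,0,0.001,0]
    - [-1,0.01,0,0.001,0]
    - [-1,0.013,0,0.001,0]
    - [-1,0.015,0,0.001,0]
    - [-1,0.015,0,0.001,0]

```text
time: 31.58
tool_pos: [0.4616, -0.1658, 0.0338]
ee_rot: [-2.431, 1.571, 2.244]
wrist_force: [0.1, -0.1, -1.4]
width: 0.0645
```

Call:
send_rows:
  increments:
    - [-1,0.001,0,0,0]
    - [-1,0.002,0,0,0]
    - [-1,0.002,0,0,0]

```text
time: 31.83
tool_pos: [0.462, -0.166, 0.0329]
ee_rot: [1.187, 1.57, -0.421]
wrist_force: [-0.6, -0.3, 3.4]
width: 0.0645
```

Call:
send_rows:
  increments:
    - [0.7,0,0,0,0]
    - [0.7,0,0,0,0]
    - [0.7,0,0,0,0]
    - [0.7,-0.03,0,0,0]
    - [0.7,-0.07,0,0,0]

```text
time: 32.25
tool_pos: [0.4585, -0.1643, 0.0981]
ee_rot: [-2.005, 1.56, 2.671]
wrist_force: [0.6, -1.2, -0.3]
width: 0.0801
```

Call:
send_rows:
  increments:
    - [1,-0.04,0,0,0]
    - [1,-0.06,0.03,-0.03,0]
    - [1,-0.06,0.06,-0.07,0]
    - [1,-0.06,0.08,-0.11,0]
    - [1,-0.06,0.1,-0.15,0]

```text
time: 32.67
tool_pos: [0.5593, -0.0351, 0.1627]
ee_rot: [1.446, 1.569, -0.162]
wrist_force: [1.6, -0.6, -0.5]
width: 0.0941
```

Run:
```python
from h import *
s=robot.snapshot("wrist"); save(s,"w30"); s=robot.snapshot("top"); save(s,"t30",(230,130,410,290),3.7)
a=cup(s,(269,168)); b=cup(s,(373,238),z=.054); go(a[0]+.0025,a[1]-.001,.17,-.037)
```

```text
cup [653.3 123. ] diam [67.8 75.2] enc ((652.4395751953125, 121.87789916992188), 38.67578125)
cup [ 453.8 -183.6] diam [25.5 77.7] enc ((456.5289306640625, -176.8670654296875), 34.065181732177734)
t 32.8 pos [ 0.5598 -0.031   0.1613] jawyaw -0.029 q1 -0.16 q6 -0.13 w 0.094 shift [-0.0082  0.0915 -0.1558] roll [ 0.008 -3.134]
```

View pics/t30.png

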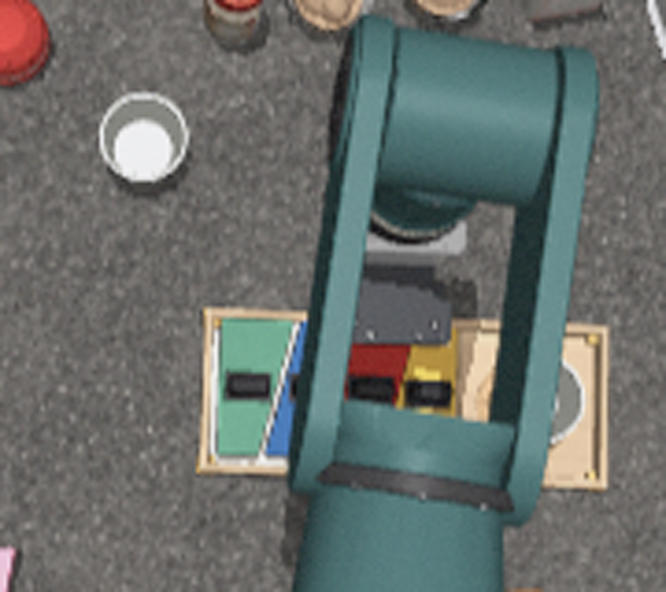

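View pics/w30.png

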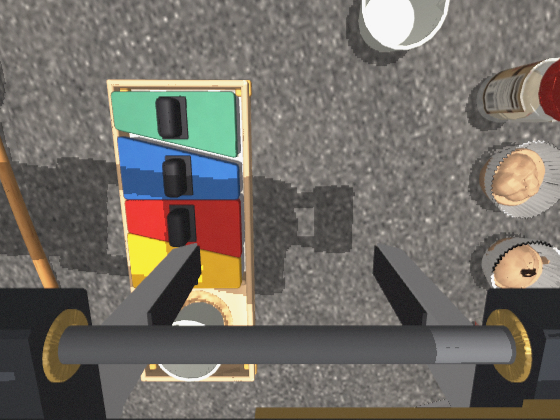

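Call:
send_rows:
  increments:
    - [1,0,0.025,-0.04,0]
    - [1,0,0.05,-0.08,0]
    - [1,0,0.07,-0.115,0]
    - [1,-0.005,0.092,-0.155,0]
    - [1,-0.005,0.092,-0.155,0]

```text
time: 33.18
tool_pos: [0.6568, 0.1196, 0.1658]
ee_rot: [-3.033, 1.569, 1.646]
wrist_force: [-1.2, -0.4, -0.6]
width: 0.0937
```

Call:
send_rows:
  increments:
    - [1,0,0,0,0]

```text
time: 33.27
tool_pos: [0.6563, 0.1182, 0.1658]
ee_rot: [-2.422, 1.57, 2.258]
wrist_force: [0.2, -0.8, -0.9]
width: 0.0937
```

Run:
```python
from h import *
s=robot.snapshot("wrist"); save(s,"w31"); go(.656,.122,.17,-.037); print(proj(s,[.656,.122,.05]))
```

```text
t 33.3 pos [0.6555 0.116  0.1659] jawyaw -0.034 q1 0.09 q6 0.12 w 0.094 shift [-0.0041  0.0003 -0.006 ] roll [ 3.000e-03 -3.139e+00]
[[284.74546588 205.6028857 ]]
```

View pics/w31.png

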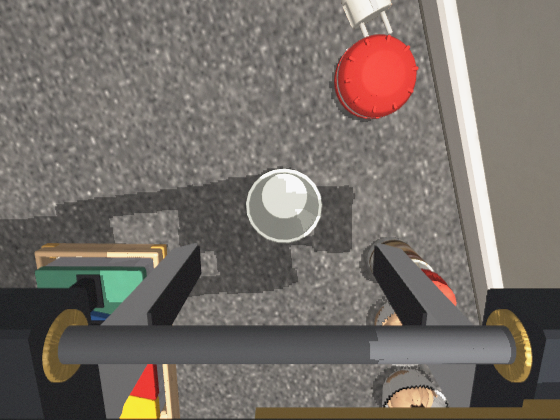

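Run:
```python
from h import *
s=robot.snapshot("top")
for z in (0.0,.1,.106): print(z,ray(s,[(294,125),(294,137)],z).round(3))
go(.656,.122,.032,-.037)
```

```text
0.0 [[0.786 0.049 0.   ]
 [0.75  0.049 0.   ]]
0.1 [[0.755 0.055 0.1  ]
 [0.722 0.055 0.1  ]]
0.106 [[0.753 0.055 0.106]
 [0.72  0.055 0.106]]
t 33.4 pos [0.6551 0.1148 0.1661] jawyaw -0.036 q1 0.09 q6 0.12 w 0.094 shift [ 0.1341  0.0008 -0.0074] roll [ 1.000e-03 -3.141e+00]
```

Call:
send_rows:
  increments:
    - [1,0.03,0.001,-0.007,0]
    - [1,0.07,0.001,-0.007,0]
    - [1,0.105,0.001,-0.007,0]
    - [1,0.123,0.001,-0.007,0]
    - [1,0.13,0.001,-0.007,0]

```text
time: 33.78
tool_pos: [0.6527, 0.1196, 0.0318]
ee_rot: [-1.362, 1.561, -2.971]
wrist_force: [-0.9, 0.3, -0.5]
width: 0.0938
```

Call:
send_rows:
  increments:
    - [1,0,0,0,0]
    - [1,0,0,0,0]

```text
time: 33.95
tool_pos: [0.6571, 0.1211, 0.0383]
ee_rot: [1.604, 1.569, -0.004]
wrist_force: [1.4, -0.1, 1.1]
width: 0.0939
```

Run:
```python
from h import *
go(.656,.122,.032,-.037)
s=robot.snapshot("wrist"); save(s,"w32");print(proj(s,[.656,.122,.05]))
```

```text
t 34.0 pos [0.6571 0.1211 0.0383] jawyaw -0.038 q1 0.10 q6 0.14 w 0.094 shift [ 0.0063 -0.0012 -0.0008] roll [-1.000e-03  3.141e+00]
[[282.21516876 266.83886589]]
```

View pics/w32.png

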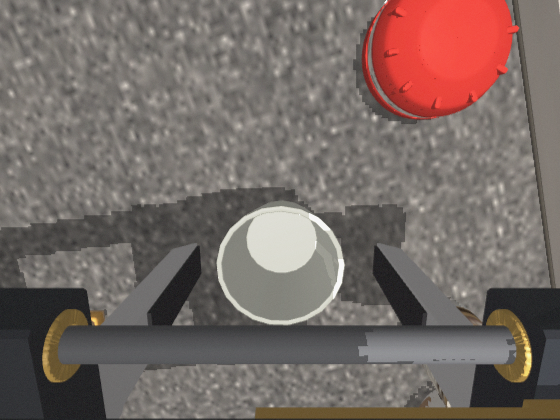

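Call:
send_rows:
  increments:
    - [1,0.002,-0.002,-0.001,0]
    - [1,0.003,-0.002,-0.001,0]
    - [-1,0.004,-0.002,-0.001,0]
    - [-1,0.004,-0.002,-0.001,0]
    - [-1,0.004,-0.002,-0.001,0]

```text
time: 34.42
tool_pos: [0.6549, 0.1236, 0.0333]
ee_rot: [1.778, 1.57, 0.171]
wrist_force: [-0.6, 0.0, -0.9]
width: 0.0777
```

Call:
send_rows:
  increments:
    - [-1,0.0,0,0,0]
    - [-1,0.0,0,0,0]

```text
time: 34.58
tool_pos: [0.6547, 0.1236, 0.033]
ee_rot: [-2.025, 1.571, 2.651]
wrist_force: [-0.4, 0.3, 0.9]
width: 0.0645
```

Call:
send_rows:
  increments:
    - [-1,-0.01,0,0,0]
    - [-1,-0.03,0,0,0]
    - [-1,-0.07,0,0,0]
    - [-1,-0.11,0,0,0]
    - [-1,-0.12,0,0,0]

```text
time: 35.0
tool_pos: [0.658, 0.1239, 0.1622]
ee_rot: [1.721, 1.557, 0.114]
wrist_force: [1.2, -0.1, 0.9]
width: 0.0639
```

Run:
```python
from h import *
s=robot.snapshot("wrist"); save(s,"w33"); go(.462,-.166,.16,-.037)
s=robot.snapshot("top"); save(s,"t33",(230,130,410,290),3.7); tins(s)
```

```text
t 35.0 pos [0.6583 0.1239 0.1622] jawyaw -0.036 q1 0.10 q6 0.14 w 0.064 shift [-0.0011 -0.1857  0.2968] roll [ 1.000e-03 -3.141e+00]
blue res mm 5.8 origin [ 0.468  -0.0055] yaw -2.997 px [315.5 234.5]
green res mm 414.5 origin [0.4382 0.1183] yaw 0.117 px [269.5 253.5]
yellow res mm 1.4 origin [ 0.4636 -0.0847] yaw -0.025 px [344.75 236.25]
red res mm 0.8 origin [ 0.4661 -0.0434] yaw 3.083 px [329.5  235.25]
```

View pics/w33.png

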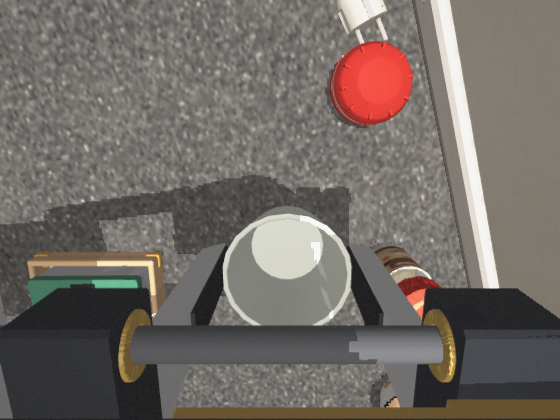

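View pics/t33.png

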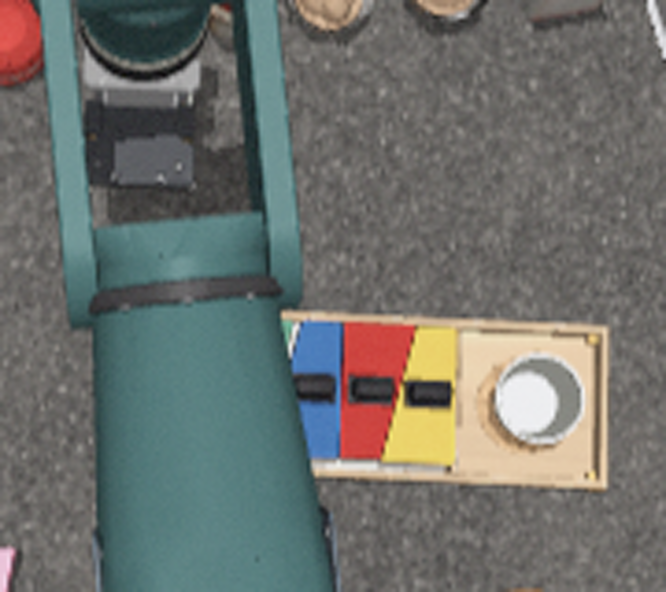

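Run:
```python
from h import *
s=robot.snapshot("top"); save(s,"t34",(345,205,405,275),8)
print(ray(s,[(230+540/3.7,130+399/3.7)],.054).round(4)); print(proj(s,[[.462,-.1655,.054],[*slot(0,-.092),.004]]))
print(ray(s,[(230+527/3.7,130+404/3.7)],.008).round(4))
```

```text
[[ 0.4581 -0.166   0.054 ]]
[[375.71603573 236.39578321]
 [371.628242   238.20837109]]
[[ 0.4581 -0.1662  0.008 ]]
```

View pics/t34.png

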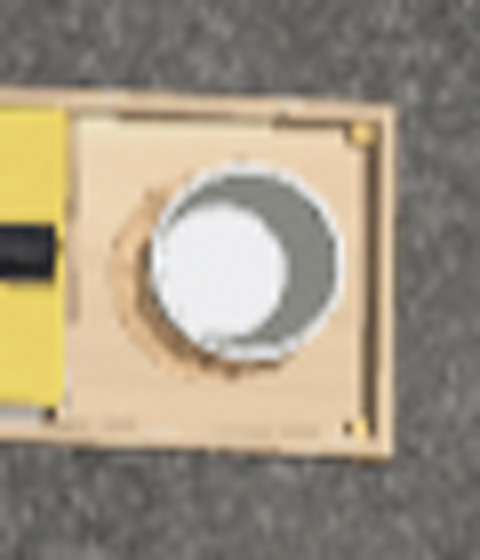

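Call:
send_rows:
  increments:
    - [-1,0,-0.02,0.033,0]
    - [-1,0,-0.04,0.065,0]
    - [-1,0,-0.06,0.097,0]
    - [-1,0,-0.08,0.13,0]
    - [-1,0,-0.1,0.162,0]

```text
time: 35.57
tool_pos: [0.5458, -0.0357, 0.149]
ee_rot: [-1.673, 1.564, 3.003]
wrist_force: [0.9, -0.0, -0.7]
width: 0.064
```

Call:
send_rows:
  increments:
    - [-1,0,-0.02,0.033,0]
    - [-1,0,-0.04,0.065,0]
    - [-1,0,-0.06,0.097,0]
    - [-1,0,-0.075,0.12,0]
    - [-1,0,-0.075,0.12,0]

```text
time: 35.98
tool_pos: [0.4652, -0.1549, 0.1495]
ee_rot: [-1.579, 1.564, 3.091]
wrist_force: [0.5, -0.6, -0.4]
width: 0.0642
```

Run:
```python
from h import *
go(.462,-.166,.11,-.037)
```

```text
t 36.0 pos [ 0.4652 -0.1549  0.1495] jawyaw -0.042 q1 -0.44 q6 -0.39 w 0.064 shift [ 0.0396 -0.0025  0.0112] roll [-0.005  3.136]
```

Call:
send_rows:
  increments:
    - [-1,0.01,-0.0025,0.011,-0.005]
    - [-1,0.02,-0.0025,0.011,-0.005]
    - [-1,0.035,-0.0025,0.011,-0.005]
    - [-1,0.035,-0.0025,0.011,-0.005]
    - [-1,0.035,-0.0025,0.011,-0.005]

```text
time: 36.4
tool_pos: [0.4654, -0.1613, 0.1151]
ee_rot: [-2.075, 1.565, 2.607]
wrist_force: [0.2, 0.8, 0.0]
width: 0.0641
```

Run:
```python
from h import *
go(.462,-.166,.09,-.037)
s=robot.snapshot("wrist"); save(s,"w35"); s=robot.snapshot("scene"); save(s,"s35",(260,200,400,340),4)
```

```text
t 36.4 pos [ 0.4654 -0.1613  0.1151] jawyaw -0.031 q1 -0.45 q6 -0.42 w 0.064 shift [ 0.0251 -0.0031  0.0049] roll [ 0.006 -3.135]
```

View pics/w35.png

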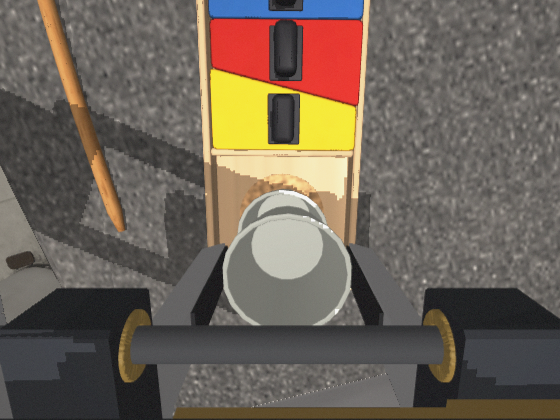

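View pics/s35.png

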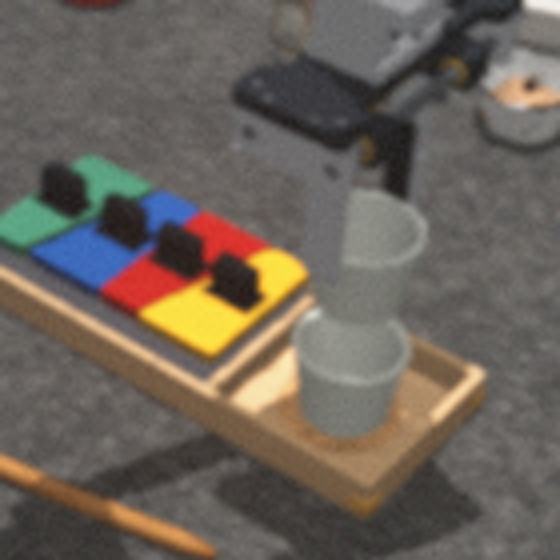

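Call:
send_rows:
  increments:
    - [-1,0.006,-0.003,0.005,0.006]
    - [-1,0.012,-0.003,0.005,0.006]
    - [-1,0.018,-0.003,0.005,0.006]
    - [-1,0.018,-0.003,0.005,0.006]
    - [-1,0.018,-0.003,0.005,0.006]

```text
time: 36.92
tool_pos: [0.4631, -0.1675, 0.0993]
ee_rot: [-2.13, 1.569, 2.545]
wrist_force: [-0.1, -0.4, -1.3]
width: 0.0636
```

Run:
```python
from h import *
go(.462,-.166,.07,-.037)
s=robot.snapshot("wrist"); save(s,"w36"); s=robot.snapshot("scene"); save(s,"s36",(300,240,400,340),5)
```

```text
t 36.9 pos [ 0.4631 -0.1675  0.0993] jawyaw -0.038 q1 -0.46 q6 -0.42 w 0.064 shift [ 0.0293 -0.0011 -0.0015] roll [-1.000e-03  3.141e+00]
```

View pics/s36.png

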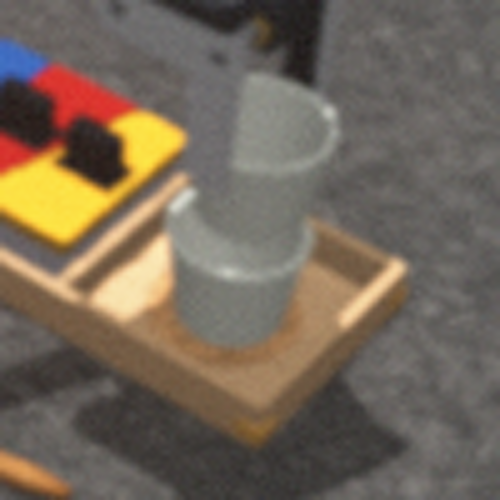

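Call:
send_rows:
  increments:
    - [-1,0.006,-0.001,-0.001,0]
    - [-1,0.012,-0.001,-0.001,0]
    - [-1,0.018,-0.001,-0.001,0]
    - [-1,0.024,-0.001,-0.001,0]
    - [-1,0.028,-0.001,-0.001,0]

```text
time: 37.43
tool_pos: [0.462, -0.1663, 0.0706]
ee_rot: [-2.205, 1.569, 2.47]
wrist_force: [-0.2, -0.7, -0.4]
width: 0.0639
```

Call:
send_rows:
  increments:
    - [-1,0.003,0,0,0]
    - [-1,0.005,0,0,0]
    - [-1,0.006,0,0,0]

```text
time: 37.68
tool_pos: [0.4624, -0.1666, 0.0656]
ee_rot: [-2.38, 1.57, 2.295]
wrist_force: [0.2, 0.2, -0.5]
width: 0.064
```

Call:
send_rows:
  increments:
    - [-1,0.002,0,0,0]
    - [-1,0.003,0,0,0]
    - [-1,0.004,0,0,0]
    - [-1,0.004,0,0,0]

```text
time: 38.02
tool_pos: [0.4628, -0.1666, 0.0626]
ee_rot: [2.01, 1.57, 0.402]
wrist_force: [-0.9, 2.4, 3.2]
width: 0.0637
```

Run:
```python
from h import *
go(.462,-.166,.062,-.037); print(robot.get_obs()["wrist_force"])
s=robot.snapshot("scene"); save(s,"s37",(300,240,400,340),5)
```

```text
t 38.0 pos [ 0.4628 -0.1666  0.0626] jawyaw -0.037 q1 -0.46 q6 -0.42 w 0.064 shift [ 0.0006 -0.0008 -0.0005] roll [-0.     3.141]
[-0.9149063   2.44226014  3.1643489 ]
```

View pics/s37.png

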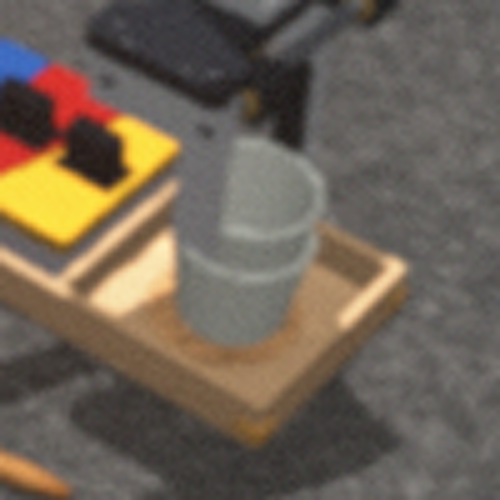

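Seated at z = 0.0626 (expected 0.062) with 3 N of contact. Releasing and retreating clear of the tray.

Call:
send_rows:
  increments:
    - [0.7,0,0,0,0]
    - [0.7,0,0,0,0]
    - [0.7,0,0,0,0]
    - [0.7,0,0,0,0]
    - [0.7,-0.03,0,0,0]

```text
time: 38.48
tool_pos: [0.4583, -0.1649, 0.0858]
ee_rot: [-1.975, 1.558, 2.7]
wrist_force: [-0.8, 0.4, 0.1]
width: 0.0797
```

Call:
send_rows:
  increments:
    - [0.7,-0.04,0,0,0]
    - [0.7,-0.08,0,0,0]
    - [0.7,-0.11,0,-0.03,0]
    - [0.7,-0.12,0,-0.07,0]
    - [0.7,-0.12,0,-0.1,0]

```text
time: 38.9
tool_pos: [0.4683, -0.066, 0.2166]
ee_rot: [1.44, 1.562, -0.17]
wrist_force: [1.0, 0.2, -0.5]
width: 0.08
```

Call:
send_rows:
  increments:
    - [0.7,0,0.02,-0.04,0]
    - [0.7,0,0.04,-0.08,0]
    - [0.7,0,0.06,-0.12,0]
    - [0.7,0,0.08,-0.16,0]
    - [0.7,0,0.1,-0.2,0]

```text
time: 39.32
tool_pos: [0.5671, 0.1178, 0.2118]
ee_rot: [1.088, 1.57, -0.521]
wrist_force: [0.0, -0.8, 0.0]
width: 0.08
```

Call:
send_rows:
  increments:
    - [0.7,0,0.02,-0.04,0]
    - [0.7,0,0.02,-0.08,0]
    - [0.7,0,0.02,-0.12,0]
    - [0.7,0,0.02,-0.12,0]

```text
time: 39.65
tool_pos: [0.5901, 0.2424, 0.2102]
ee_rot: [-2.574, 1.567, 2.109]
wrist_force: [-0.1, -0.5, -0.3]
width: 0.0798
```

Run:
```python
from h import *
s=robot.snapshot("top"); save(s,"t40"); save(s,"t40c",(270,200,410,275),5.5); t=tins(s)
s=robot.snapshot("scene"); save(s,"s40",(220,160,440,340),3.5)
```

```text
blue res mm 1.7 origin [ 0.4681 -0.0009] yaw -0.015 px [313.75 234.5 ]
green res mm 1.2 origin [0.4692 0.0457] yaw 3.087 px [296.5 234. ]
yellow res mm 1.4 origin [ 0.4636 -0.0847] yaw -0.025 px [344.75 236.25]
red res mm 0.8 origin [ 0.4661 -0.0434] yaw 3.083 px [329.5  235.25]
```

View pics/t40c.png

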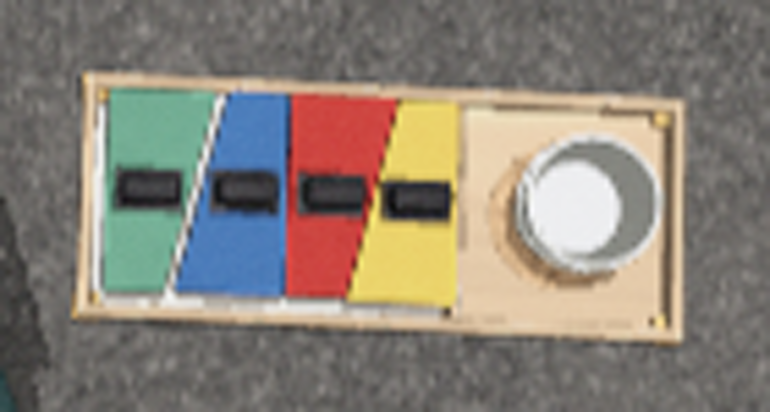

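View pics/s40.png

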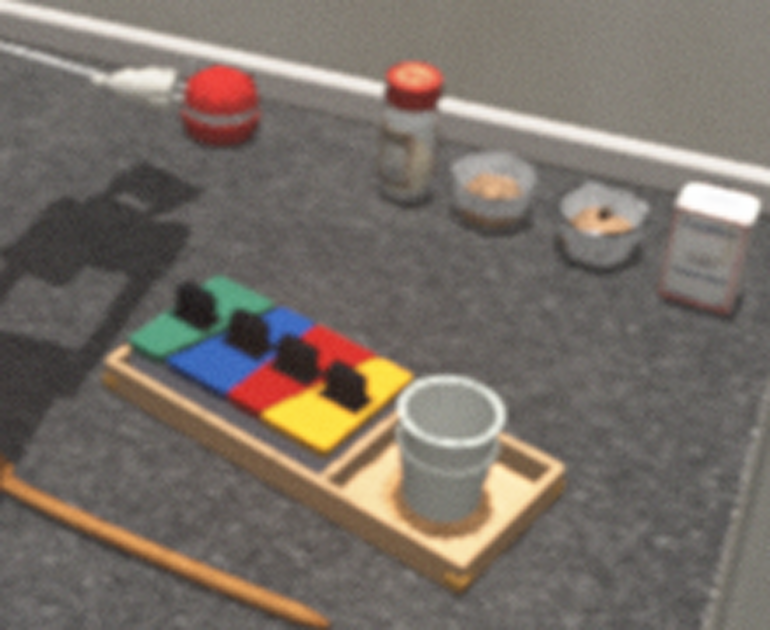

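View pics/t40.png

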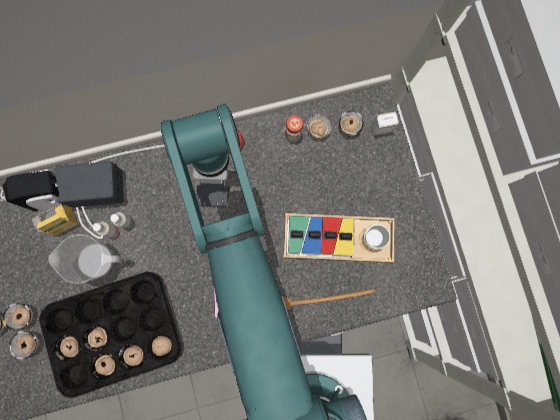

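Run:
```python
from h import *
s=robot.snapshot("top"); tins(s)
print("upper rim centre",ray(s,[(270+590/5.5,200+204/5.5)],.079).round(4),"edges expected px of lower/upper rim:")
for z in (.054,.079):
    q=proj(s,[[.4595,-.166+d,z] for d in(-.033,.033)]); print(z,((q-[270,200])*5.5).round(0).tolist())
print("pad",slot(0,-.092)); 
for y in (-.068,-.026,.016,.063): print(slot(0,.055+y).round(4))
save(s,"t41",(350,215,405,262),12)
```

```text
blue res mm 1.5 origin [ 0.4681 -0.0009] yaw -0.038 px [313.75 234.5 ]
green res mm 1.2 origin [0.4692 0.0457] yaw 3.087 px [296.5 234. ]
yellow res mm 1.4 origin [ 0.4636 -0.0847] yaw -0.025 px [344.75 236.25]
red res mm 0.8 origin [ 0.4661 -0.0434] yaw 3.083 px [329.5  235.25]
upper rim centre [[ 0.4581 -0.1641  0.079 ]] edges expected px of lower/upper rim:
0.054 [[650.0, 206.0], [515.0, 205.0]]
0.079 [[663.0, 201.0], [525.0, 201.0]]
pad [ 0.46109678 -0.16493703]
[ 0.464 -0.086]
[ 0.4656 -0.044 ]
[ 0.4671 -0.002 ]
[0.4689 0.0449]
```

View pics/t41.png

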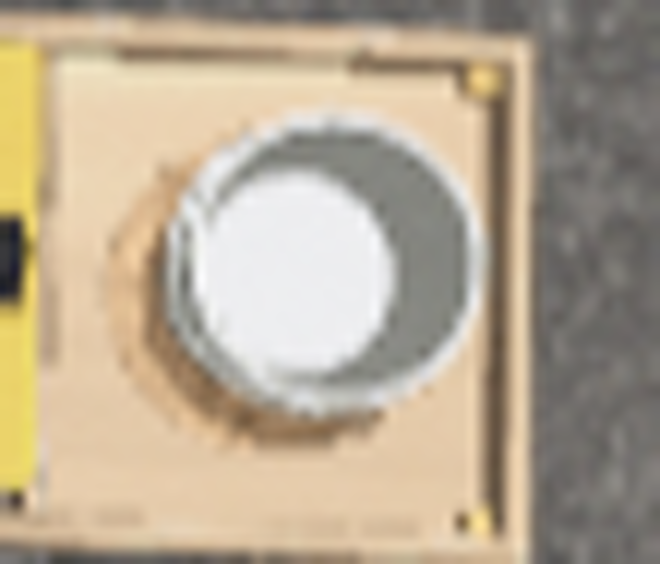

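The upper and lower cup rims appear where a concentric nest should put them. The tins lie within 2 mm of their slots with alternating yaws. Handing in.

Run:
```python
from bench import robot
print(robot.close_job()); print(robot.get_obs()["time"])
```

```text
the job is handed in; nothing more can be done
None
the job is handed in; nothing more can be done
```

I packed all four tins and both cups into the tray and handed the job in at about 40 s of the 192 s allowed; no verdict was reported.

- **Tins:** From the divider outward the order is yellow, red, blue, green, alternating head to tail. In the last top view each tin measures within 2 mm of its slot, with yaws of about -0.03, 3.08, -0.04 and 3.09. All four were lowered until they touched the floor, and the tool heights there matched. The pink look-alike was not touched.
- **Cups:** Only two cups were found. They are nested upright on the cork pad. The upper one seated about 25–30 mm above the lower, as it should, and both sit within about 5 mm of the pad's centre.
- **Bystanders:** The timer was last seen upright in the final scene view, and the jar and carton were standing where they started. None of them was touched.

The top and wrist cameras disagreed by 3–5 mm on the tray's position. I used a compromise, and the contact positions when I pushed the tins home confirmed it. I saw no sign that anything had been knocked aside during the run. I judged the tins and cups upright by eye and by the contact heights, and did not measure their tilt.

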